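# Try a grinding arbor in the bench socket and drift it loose

## Robot

A 6-joint arm with a two-finger parallel gripper is mounted at the origin on the work surface. World frame = base frame: x ahead of the robot, y to its left, z up, the work surface at z = 0. Lengths are in m, angles in rad, forces in N, time in s.
With the tool pointing down it reaches from about 0.3 to 0.775 m from the base axis. Payload 14.6 kg.
Tool frame: the origin (TCP) lies midway between the tips of the shut fingers; the grasp point (between the pads) lies 19 mm behind it (robot.tcp_to_grasp is the distance from the TCP to the grasp point, in m); z points along the fingers, x is the direction in which the jaws open and shut, and the axes are right-handed (so a half turn about z gives the same grasp; the last joint's range is limited). The gripper opens to 94 mm and grips with 3 to 60 N. Pads are 16 mm wide; open, the fingers measure 119 mm over their backs; the gripper's body (75 mm by 177 mm) begins 78 mm behind the grasp point.
Start: joints at [1.197, 0.3, 1.521, -0, 1.321, -0.067], TCP at [0.166, 0.524, 0.167] pointing down, gripper open.
Joint ranges: [-3.03, 3.03], [-0.79, 2.21], [0.23, 2.52], [-1.04, 4.18], [0, 3.07], [-2.55, 2.55]. Speed limits (rad/s): [2.22, 2.22, 2.57, 3.14, 3.14, 3.14].

## Interface

Orientations are given as a unit quaternion [x, y, z, w].
In Python, from bench import robot gives the robot as it stands. The module is installed in compiled form; this text tells all that it offers.
- The arm moves only by the tool arm_command, never from a script. Its argument "increments" is text: rows parted by semicolons, each of 7 numbers parted by spaces: the shift along the world's x, y, z in m, then the turn, a rotation vector about the world's x, y, z in rad, then the closure, from 0 (fully open) to 1 (shut). A call has 1 to 20 rows; each row shifts and turns the commanded pose from where the row before left it; what a row does not reach is not made up. A row lasts 1/12 s, in which the tool goes at most 41.7 mm and 7.16 degrees, less where a joint would pass 70% of its speed; a pose out of reach is approached as far as the arm can. A call is refused whole if a number of a shift passes 0.0417 or a number of a turn 0.125, either way. A call with a gripper value outside its range is refused whole. The fingers move at their own pace and stop on an object; "newtons" is the grip in N (left out, the last holds). Time passes only in rows, so rows that do not move let the fingers close. It gives the time, the measured TCP pose, the force and the opening at its end, in the units of the state.
- robot.sense(): the state, without advancing time (a new reading comes with each control period).
- robot.get_image(name): name is "scene" or "top"; returns the picture (420x560x3 uint8, red, green, blue); there is no depth.
- robot.camera_model(name): a dict with "K" (3x3 intrinsics, pixels), "D" ([k1, k2, p1, p2, k3] as OpenCV has them; the pictures are not rectified), "position" and "attitude" of the camera in the world. Camera axes: x right, y down, z forward; pixel columns grow to the right and rows downward; lengths in m; the calibration is good to about 2 mm. A picture is of the moment at which its call begins. camera_model takes no time and is no camera call.
- robot.hand_in(): hands the job in, once; it reports no verdict.
Trained networks look in the newest picture that a camera, given by its name, has taken for a name from the list of things; names that differ only in an ending like _2 or _b are one class to them, and where a whole thing is asked for, a point or a joint stands for the part that bears it (a point fixed in the world has none). Each returns a list of dicts, best first, with "confidence" (0 to 1); they miss things now and then, are a little off and sometimes report something else, mostly with a low value. They report only what shows in the picture. A call takes as long as a camera call. They do not tell look-alikes from the thing itself.
- robot.search_frame(name, camera): "box" ([left, top, width, height] in pixels, round what is visible of it).
The state is a dict: "t": time; "joints": joint angles; "qd": joint speeds; "tau": joint torques, N m; "position": TCP position; "eef_rot": TCP orientation; "wrist_force": force on the tool from outside, world axes, zero at the start; "wrist_torque": the same for the moment, N m; "finger_gap": finger opening in m.
Only numpy, scipy, OpenCV 4.12 (cv2) and the standard library are available. Lean on these libraries where they do the work, as an engineer would, in place of code of your own. Each camera call takes 0.05 s, during which the arm holds its last target.

## Task

Try the fit of the green-tipped grinding arbor: take it from the rack, lower it into the grey bench socket and, pressing lightly, twist it until its tongue drops into the hidden driver, then push it fully home and let go of it. Then lay the red-handled drift flat on the socket's foot and push its thin end through the slot under the arbor until the arbor comes up clearly loose (8 mm or so), and leave both standing there. Be gentle: never press the arbor or the drift against the socket with more than about 30 N, and leave the other things alone.

Things in the scene. Friction and masses are not known exactly. Their poses are not given: they have to be found in the camera images.
- socket: Grey cast bench socket, fixed. Origin on the table under the bore's axis, z up. Foot plate 12 mm thick, 100 mm wide in x, from -140 (long side) to +80 mm in y. On it a column of 56 mm outside diameter, top 98 mm above the table, with the bore in it and a slot through it.
- socket_mouth (a point): Centre of the bore's mouth, 98 mm above the table; axes as the socket's. Bore tapers from 32 to 23 mm wide, 1.3 mm clear all round the seated shank. Two spring shoes near the mouth grip the last 8 mm of travel: pushing the arbor home takes 6 to 18 N, less while twisting, and the force rises sharply once the collar lands; it then stays held.
- socket_slot (a point): Middle of the slot's floor, on the bore's axis, 12 mm above the table, level with the foot plate's top. The slot, 16 mm wide (socket x) in its lowest 7 mm, 23 mm wide above, 24 mm high in all, runs straight through the column along the socket's y axis. The home arbor's tongue ends 8 mm above this point.
- socket_driver (a point): On the bore's axis, 48 mm above the table: top of the hidden driver plate, with a slot 13 mm wide for the tongue. Its slot lies along the socket's x axis (either way round) turned by an unknown angle, up to 0.6 rad either way; a pivot with 0.08 N m of friction holds it. A tongue more than about 0.2 rad off stops on this plate, the arbor 28 mm above home; in line, it drops freely to the shoes.
- arbor_body (a point): Centre of the square body (28 by 28 mm, faces square to its x and y, 36 mm high: grip here) of the green-tipped steel arbor, standing tongue down in one of the rack's two holes; z up. Below the body a collar 42 mm wide (-18 to -26 mm), above it the green stone, to +42 mm. Fully home, the collar lies on the socket's mouth and this point is 26 mm above socket_mouth.
- arbor: The same arbor, 0.34 to 0.5 kg; origin at the tongue's end, 104 mm below arbor_body. Tongue 18 mm (its x) by 8 mm (its y), 33 mm long; then a round tapered shank, 20 to 29 mm wide, 45 mm long, up to the collar. The tongue (x) must lie along the driver's slot to go home.
- spare_body (a point): The same point of the orange-tipped spare arbor, alike otherwise, in the rack's other hole. Leave it.
- rack: Fixed wooden rack, 210 mm (x) by 80 mm, top 90 mm above the table; origin on the table under its centre. Holes at +55 and -55 mm in x; the arbors' collars rest on its top.
- drift_grip (a point): Centre of the red handle block (45 mm long in x, 22 mm wide in y, 36 mm high) of the steel drift, which lies flat; 18 mm above its underside, z up. x points to the thin end, 127.5 mm ahead of this point. The blade is 11 mm wide and 105 mm long.
- drift: The same drift, 0.28 to 0.42 kg; origin on its flat underside, 75 mm behind the thin end. The blade is 20 mm high for 30 mm from the handle, then its polished top slopes evenly down to 5 mm at the thin end. It stays where it is left in the slot.
- drift_tip (a point): Thin end of the drift, at its underside; x points ahead. Driven along the slot's floor it begins to lift the home arbor about 15 mm past the bore's axis, then 1 mm for each 5 mm pushed (8 mm of lift with this point about 56 mm past the axis); this takes about 5 to 15 N of push.
- mallet: Mallet lying at the far side. Leave it.
- brush: Brush. Leave it.
- spanner: Spanner at the far side. Leave it.
- plaster_head: Small plaster head, 106 mm high. Leave it.
- offcut: Marble offcut, 90 by 60 by 45 mm. Leave it.
- wax_tin: Blue wax tin, 60 mm high. Leave it.
Things that resemble listed ones, but are neither listed nor needed, are in the scene too. What is shaped like the drift but pink or turquoise is not meant.

How it is judged:
On the way, in this order (a step that is already met when the one before it is completed fails the run):
1. the arbor is fully home in the socket (within 2.5 mm) and let go (z of arbor_body in the frame of socket below 0.1265 m and horizontal distance between arbor_body and socket_mouth below 0.004 m and contact force between the fingers and arbor below 0.1 N), for 0.2 s.
2. the drift is pushed under the seated arbor and breaks it loose, the fingers off the arbor (contact force between drift and arbor above 6 N and z of arbor_body in the frame of socket below 0.129 m and contact force between the fingers and arbor below 0.1 N), for 0.04 s.
At the end, for the whole second after the job is handed in: The arbor stands in the socket, 6 to 18 mm above home, upright (within 0.2 rad), carried by the drift, which lies level through the slot with its thin end at least 25 mm past the bore's axis; both at rest and untouched (z of arbor_body in the frame of socket between 0.13 and 0.142 m and horizontal distance between arbor_body and socket_mouth below 0.012 m and angle between arbor_body's own z axis and vertical below 0.2 rad and linear speed of each of arbor, drift below 0.01 m/s and x of drift_tip in the frame of socket between -0.01 and 0.01 m and angle between drift_tip's own z axis and vertical below 0.1 rad and ((y of drift_tip in the frame of socket above 0.025 m and y of drift_grip in the frame of socket below -0.02 m) or (y of drift_tip in the frame of socket below -0.025 m and y of drift_grip in the frame of socket above 0.02 m))).
It fails at once if the arbor was forced against the socket or its driver (over 75 N added up over all contacts, of which the shoes and the driver make up to 40 N) (contact force between arbor and socket above 75 N).
It fails at once if the drift was forced against the socket (over 45 N) (contact force between drift and socket above 45 N).
It fails at once if the spare arbor was disturbed (over 20 mm) (distance of spare_body from where it was at the start of the episode above 0.02 m).
It fails at once if another thing was disturbed (over 30 mm) (distance of any of mallet, brush, spanner, plaster_head, offcut, wax_tin from where it was at the start of the episode above 0.03 m).
It also fails if it takes over 72 s, if anything falls off the work surface, if the arm or the gripper's body presses on something with over 40 N, if the wrist force passes 120 N, or if a joint passes its speed limit or range.

## Working session

There is one attempt and no reset: what is moved stays moved. The work goes in short steps, Python scripts to look and compute and a tool call to move; the robot and the scene stay as the last step left them, time stands still between calls to the robot, and variables do not carry over. Pictures are saved under pics/ and viewed, and the job is handed in when it is done.

Besides the shell and the picture viewer there is one more tool, called after "Call:" as name(argument=value, ...) on one line, values as JSON. arm_command: Moves the arm, as the interface text tells. Its arguments: {"type":"object","properties":{"increments":{"type":"string"},"newtons":{"type":"number"}},"required":["increments"]}

```bash
mkdir -p pics; cat > h.py <<'E'
import numpy as np, cv2
from scipy.spatial.transform import Rotation as R
from bench import robot
def snap(cam,fn):
    im=robot.get_image(cam); cv2.imwrite(fn,im[:,:,::-1]); return im
def cm(cam):
    m=robot.camera_model(cam); K=np.array(m['K'],float);D=np.array(m['D'],float)
    a=np.array(m['attitude'],float); 
    Rm=R.from_quat(a).as_matrix() if a.shape==(4,) else a
    return K,D,np.array(m['position'],float),Rm
def proj(cam,P):
    K,D,p,Rm=cm(cam); rv=cv2.Rodrigues(Rm.T)[0]
    return cv2.projectPoints(np.array(P,float).reshape(-1,1,3),rv,-Rm.T@p,K,D)[0].reshape(-1,2)
def ray(cam,uv,z):
    K,D,p,Rm=cm(cam)
    n=cv2.undistortPoints(np.array(uv,float).reshape(-1,1,2),K,D).reshape(-1,2)
    d=np.c_[n,np.ones(len(n))]@Rm.T
    return p+d*((z-p[2])/d[:,2])[:,None]
E
python3 - <<'E'
from h import *
for c in('scene','top'):
    snap(c,f'pics/{c}0.png'); print(c,cm(c))
    for n in('socket','arbor_body','spare_body','rack','drift','drift_grip'):
        print(n,[(np.round(d['box']),round(d['confidence'],2)) for d in robot.search_frame(n,c)][:4])
print(robot.sense(), robot.tcp_to_grasp)
E
```

```text
scene (array([[446.92200384,   0.        , 276.84422266],
       [  0.        , 446.92200384, 206.26363017],
       [  0.        ,   0.        ,   1.        ]]), array([-0.05345175,  0.        ,  0.        ,  0.        ,  0.        ]), array([ 1.45600486, -0.48929548,  1.22372423]), array([[ 0.48084053,  0.64213071, -0.59704316],
       [ 0.87660942, -0.3665576 ,  0.31175544],
       [-0.01866297, -0.67327831, -0.73915358]]))
socket [(array([245., 193.,  66.,  44.]), 0.73), (array([349., 164.,   9.,  19.]), 0.55), (array([132., 199.,  21.,  47.]), 0.35)]
arbor_body [(array([332., 142.,  14.,  21.]), 0.56), (array([323., 151.,  47.,  55.]), 0.23)]
spare_body [(array([350., 165.,   8.,  17.]), 0.63), (array([246., 194.,  64.,  43.]), 0.25)]
rack [(array([324., 151.,  46.,  56.]), 0.86)]
drift [(array([191., 196.,  23.,  33.]), 0.73), (array([186., 236.,  25.,  35.]), 0.69), (array([144., 242.,  17.,  44.]), 0.56)]
drift_grip [(array([187., 238.,  20.,  36.]), 0.8), (array([382., 190.,  22.,  26.]), 0.73), (array([146., 245.,  18.,  39.]), 0.71), (array([191., 194.,  17.,  35.]), 0.7)]

[... 1009 characters left out ...]
't': 0.7, 'joints': array([ 1.19741754e+00,  2.99877681e-01,  1.52100261e+00, -8.30704117e-07,
        1.32070343e+00, -6.66203761e-02]), 'qd': array([ 2.12792399e-03,  4.68255880e-04, -7.48072014e-05, -1.80302279e-03,
        8.30809483e-04,  9.38302537e-04]), 'tau': array([-2.39830413e-03, -5.31542373e+01, -3.52899456e+01,  7.06948084e-02,
        2.11307395e-02, -8.01305475e-06]), 'position': array([0.16609313, 0.52430986, 0.16705673]), 'eef_rot': array([ 8.06836343e-01,  5.90775012e-01,  3.98902644e-06, -2.05441846e-06]), 'wrist_force': array([ 0.35949516, -0.3459305 , -1.06726783]), 'wrist_torque': array([ 0.01604529, -0.02479578,  0.05412294]), 'finger_gap': 0.09387091398695013} 0.0188
```

View pics/scene0.png

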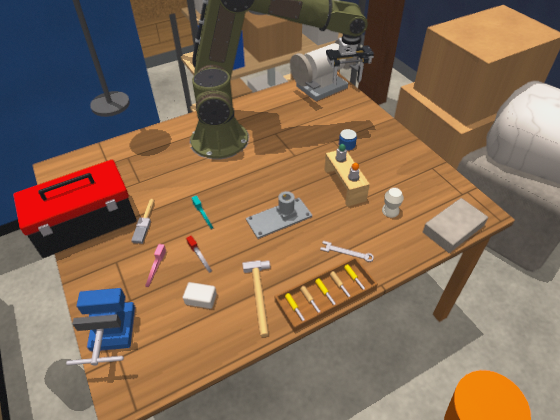

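View pics/top0.png

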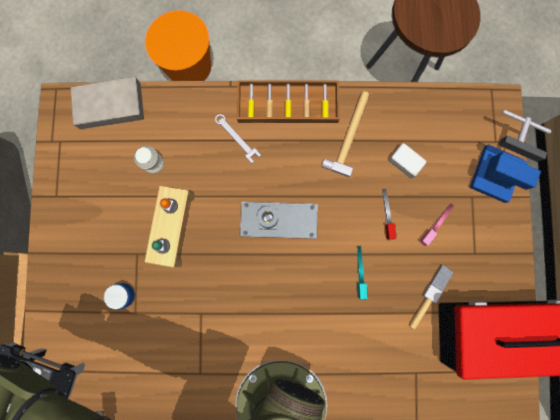

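```bash
python3 - <<'E'
import cv2,numpy as np
t=cv2.imread('pics/top0.png');s=cv2.imread('pics/scene0.png')
def c(im,x,y,w,h,f,fn): cv2.imwrite(fn,cv2.resize(im[y:y+h,x:x+w],None,fx=f,fy=f,interpolation=cv2.INTER_CUBIC))
c(t,130,170,200,110,4,'pics/t1.png')
c(t,330,170,150,150,4,'pics/t2.png')
c(s,120,130,270,170,2.9,'pics/s1.png')
E
```

```text
(no output)
```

View pics/t1.png

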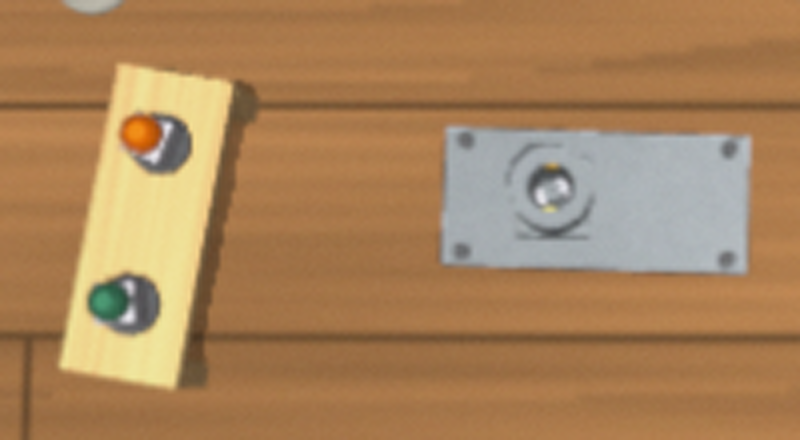

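View pics/t2.png

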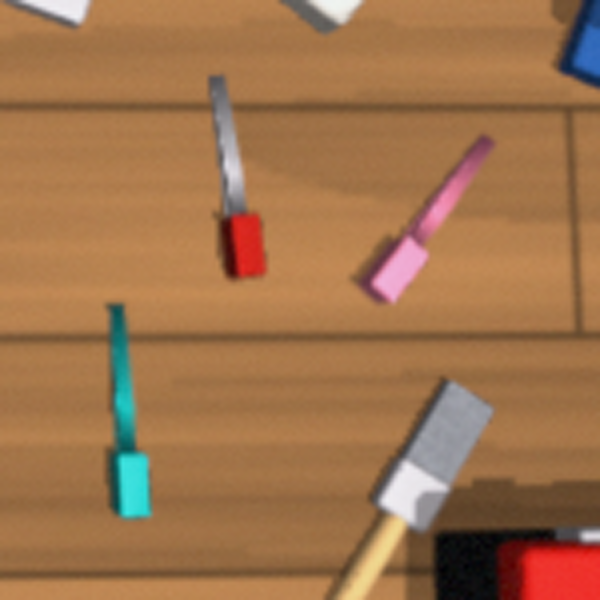

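View pics/s1.png

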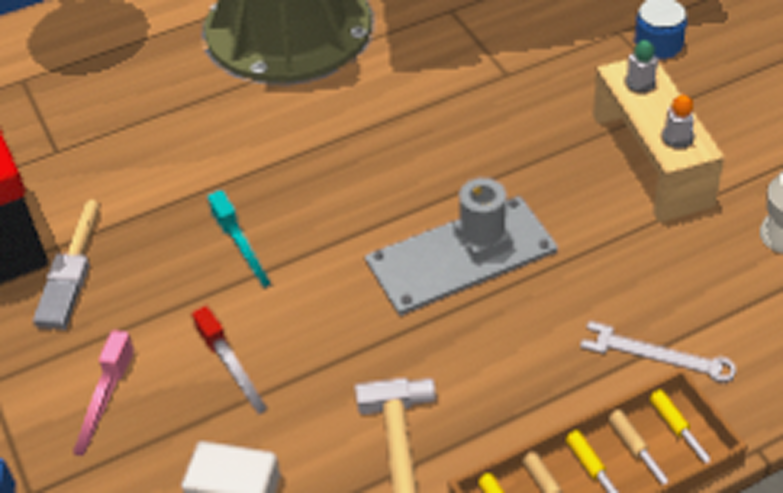

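The candidates are:
- **Arbors:** green-tipped at top (157,245) and orange spare at (166,204).
- **Drifts:** red-handled at (390,215), with look-alikes in pink at (437,224) and turquoise at (362,272).

By the description I want the green arbor and the red drift, and the close crops confirm both. In the top picture, right is world -y and up is +x. The socket foot's long side points to world -y.

```bash
cat >> h.py <<'E'
def tri(uvt,uvs):
    from scipy.optimize import least_squares
    f=lambda P: np.r_[proj('top',P)[0]-uvt, proj('scene',P)[0]-uvs]
    r=least_squares(f,[.4,0,.05]); return r.x, r.fun
E
python3 - <<'E'
from h import *
t=cv2.imread('pics/top0.png');s=cv2.imread('pics/scene0.png')
A=lambda a:np.array(a,float)
# rack & socket corners from crop
k=lambda pts:(A(pts)+.5)/4-.5+A([130,170])
rk=ray('top',k([(118,65),(236,82),(178,388),(60,368)]),.09)
print('rack c',rk.mean(0),'yawlong',np.arctan2(*(rk[0]+rk[1]-rk[2]-rk[3])[[1,0]]), np.linalg.norm(rk[0]-rk[3]),np.linalg.norm(rk[0]-rk[1]))
sk=ray('top',k([(447,127),(750,135),(747,273),(442,264)]),.012)
d=(sk[0]+sk[3]-sk[1]-sk[2])/2
print('foot c',sk.mean(0),'ydir len',np.linalg.norm(d),'yaw of socket',np.arctan2(d[1],d[0])-np.pi/2, np.linalg.norm(sk[0]-sk[3]))
print('bore from foot',sk.mean(0)+d/np.linalg.norm(d)*.03)
print('mouth px', ray('top',k([(551,186)]),.098))
def cen(im,lo,hi,box):
    x,y,w,h=box;h_=cv2.cvtColor(im,cv2.COLOR_BGR2HSV)
    m=cv2.inRange(h_,lo,hi); mm=np.zeros_like(m); mm[y:y+h,x:x+w]=m[y:y+h,x:x+w]
    ys,xs=np.nonzero(mm); return A([xs.mean(),ys.mean()]),len(xs)
g=((70,80,30),(95,255,255)); r_=((0,180,90),(6,255,255)); o=((5,180,180),(14,255,255))
gt=cen(t,*g,(145,230,30,30));gs=cen(s,*g,(330,138,22,20));print(gt,gs,'green',tri(gt[0],gs[0]))
rt=cen(t,*r_,(378,215,25,30));rs=cen(s,*r_,(182,230,25,25));print(rt,rs,'red',tri(rt[0],rs[0]))
# drift: handle top centre and tip
k2=lambda pts:(A(pts)+.5)/4-.5+A([330,170])
print('tip',ray('top',k2([(217,77)]),.003),'handle top corners',ray('top',k2([(226,216),(258,213),(265,272),(232,277)]),.036))
def c(im,x,y,w,h,f,fn): cv2.imwrite(fn,cv2.resize(im[y:y+h,x:x+w],None,fx=f,fy=f,interpolation=cv2.INTER_CUBIC))
c(t,142,228,40,40,12,'pics/t3.png');c(s,320,135,50,50,10,'pics/s3.png')
a=cv2.imread('pics/t3.png');b=cv2.imread('pics/s3.png');b=cv2.resize(b,(480,480));cv2.imwrite('pics/g3.png',np.hstack([a,b])[:,:800+160][:, :].copy() if 0 else cv2.resize(np.hstack([a,b]),(800,400)))
c(t,370,180,40,60,10,'pics/t4.png')
E
```

```text
rack c [0.49562128 0.3091812  0.09      ] yawlong -0.16019217801952576 0.20854508312689324 0.08246087730370764
foot c [0.52022352 0.00625457 0.012     ] ydir len 0.21874610771194733 yaw of socket -0.027281328298264684 0.09900878501354282
bore from foot [0.52104186 0.03624341 0.012     ]
mouth px [[0.52119469 0.03648781 0.098     ]]
(array([156.71186441, 245.05084746]), 59) (array([342.2       , 146.91428571]), 35) green (array([0.44177639, 0.31986119, 0.14297099]), array([-0.16411955, -0.0823633 , -0.25918102,  0.06244539]))
(array([391.40350877, 230.85964912]), 114) (array([191.11904762, 241.77380952]), 84) red (array([ 0.48639765, -0.31568122,  0.02469518]), array([0.09804221, 0.04194564, 0.12790105, 0.00927533]))
tip [[ 0.61143466 -0.30230876  0.003     ]] handle top corners [[ 0.50629805 -0.29794096  0.036     ]
 [ 0.508415   -0.32092713  0.036     ]
 [ 0.46659528 -0.32474027  0.036     ]
 [ 0.46311987 -0.30108187  0.036     ]]
```

View pics/g3.png

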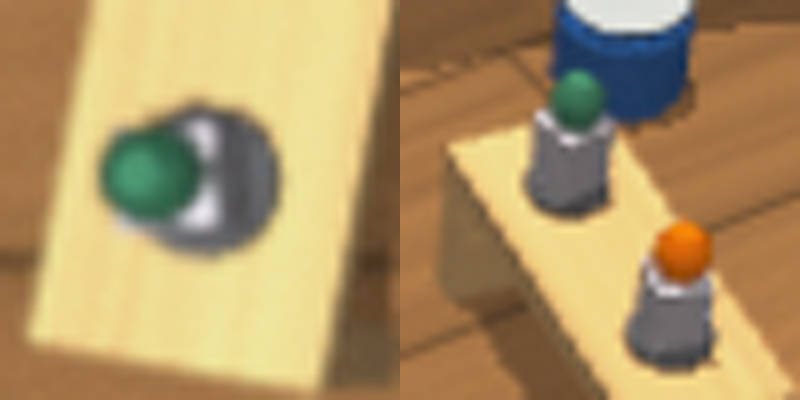

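View pics/t4.png

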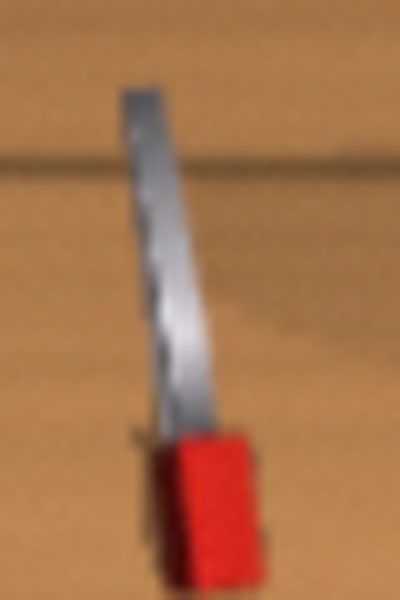

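Call:
arm_command(increments="0.023 -0.0171 0.003 0 0 0.0319 0;0.023 -0.0171 0.003 0 0 0.0319 0;0.023 -0.0171 0.003 0 0 0.0319 0;0.023 -0.0171 0.003 0 0 0.0319 0;0.023 -0.0171 0.003 0 0 0.0319 0;0.023 -0.0171 0.003 0 0 0.0319 0;0.023 -0.0171 0.003 0 0 0.0319 0;0.023 -0.0171 0.003 0 0 0.0319 0;0.023 -0.0171 0.003 0 0 0.0319 0;0.023 -0.0171 0.003 0 0 0.0319 0;0.023 -0.0171 0.003 0 0 0.0319 0;0.023 -0.0171 0 0 0 0.0319 0;0 0 0 0 0 0 0;0 0 0 0 0 0 0", newtons=40)

```text
t: 1.87
position: [0.4428, 0.3183, 0.1998]
eef_rot: [0.681, 0.733, -0.0, -0.0]
wrist_force: [-0.9, 1.0, -0.3]
finger_gap: 0.0943
```

```bash
python3 - <<'E'
from h import *
s=robot.sense(); print(s['t'],s['position'],R.from_quat(s['eef_rot']).as_matrix()[:,0],s['joints'])
t=snap('top','pics/top1.png')[:,:,::-1];c=snap('scene','pics/scene1.png')[:,:,::-1]
a=cv2.resize(t[215:275,125:195],(700,600));cv2.imwrite('pics/a.png',cv2.resize(np.hstack([cv2.resize(t[205:285,115:195],(400,400)),cv2.resize(c[100:180,300:380],(400,400))]),(800,400)))
E
```

```text
1.8667 [0.44278759 0.31830937 0.19983321] [-7.36335288e-02  9.97285357e-01 -1.40807466e-04] [ 5.56106164e-01  2.66213501e-01  1.48743414e+00  1.80218384e-05
  1.38828237e+00 -1.08839365e+00]
```

View pics/a.png

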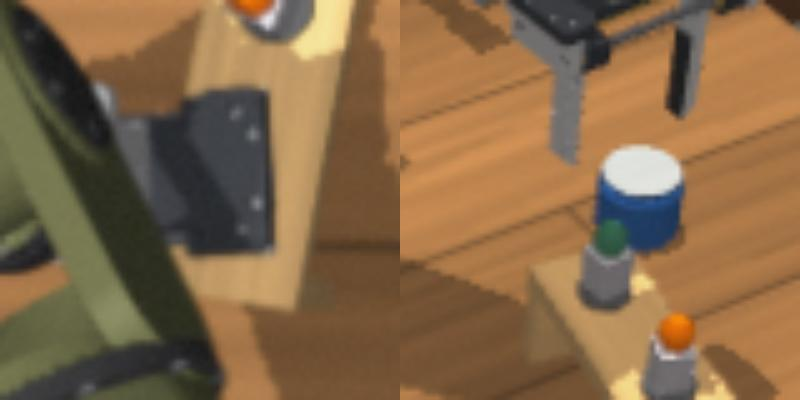

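```bash
python3 - <<'E'
from h import *
print(proj('scene',[[.4428,.3183,.2],[.4415,.319,.143]]))
E
```

```text
[[343.11896897 135.14601197]
 [341.70713742 147.00367171]]
```

Call:
arm_command(increments="-0.001 0.0005 -0.02 0 0 0 0;0 0 -0.02 0 0 0 0;0 0 -0.02 0 0 0 0;0 0 -0.02 0 0 0 0;0 0 -0.017 0 0 0 0;0 0 0 0 0 0 0;0 0 0 0 0 0 1;0 0 0 0 0 0 1;0 0 0 0 0 0 1;0 0 0 0 0 0 1;0 0 0 0 0 0 1;0 0 0 0 0 0 1;0 0 0 0 0 0 1;0 0 0 0 0 0 1", newtons=35)

```text
t: 3.13
position: [0.4411, 0.3196, 0.1031]
eef_rot: [0.68, 0.733, 0.0, 0.0]
wrist_force: [-0.2, -0.5, 0.4]
finger_gap: 0.0441
```

Call:
arm_command(increments="0 0 0 0 0 0 1;0 0 0 0 0 0 1;0 0 0 0 0 0 1;0 0 0 0 0 0 1")

```text
t: 3.47
position: [0.4411, 0.3195, 0.103]
eef_rot: [0.68, 0.733, -0.0, 0.0]
wrist_force: [-0.7, -1.3, 0.9]
finger_gap: 0.0245
```

```bash
python3 - <<'E'
from h import *
s=robot.sense(); print(s['t'],s['position'],s['finger_gap'],R.from_quat(s['eef_rot']).as_matrix()[:,0])
c=snap('scene','pics/scene2.png')[:,:,::-1]
cv2.imwrite('pics/a.png',cv2.resize(c[100:190,290:390],(800,720))[:600])
E
```

```text
3.4667 [0.44112166 0.31945508 0.10304236] 0.02448572746877654 [-7.59085117e-02  9.97114735e-01 -3.21566110e-04]
```

View pics/a.png

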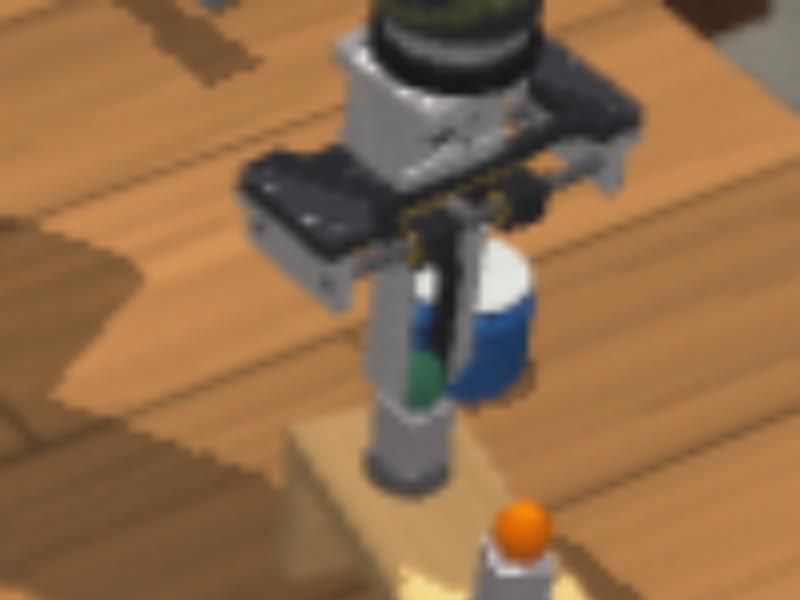

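```bash
python3 - <<'E'
from h import *
for p in [(338.7,150.6),(341.5,149.5),(343,150.5)]:
  for z in (.1,.12,.13,.14,.15): print(p,z,ray('scene',[p],z)[0])
s=robot.sense(); print(s['joints'],s['tau'],s['wrist_force'])
E
```

```text
(338.7, 150.6) 0.1 [0.41298035 0.32915226 0.1       ]
(338.7, 150.6) 0.12 [0.43154406 0.31458556 0.12      ]
(338.7, 150.6) 0.13 [0.44082592 0.30730221 0.13      ]
(338.7, 150.6) 0.14 [0.45010777 0.30001886 0.14      ]
(338.7, 150.6) 0.15 [0.45938963 0.29273551 0.15      ]
(341.5, 149.5) 0.1 [0.41296486 0.34209946 0.1       ]
(341.5, 149.5) 0.12 [0.43152885 0.32730233 0.12      ]
(341.5, 149.5) 0.13 [0.44081084 0.31990376 0.13      ]
(341.5, 149.5) 0.14 [0.45009283 0.31250519 0.14      ]
(341.5, 149.5) 0.15 [0.45937483 0.30510662 0.15      ]
(343, 150.5) 0.1 [0.42067705 0.34375376 0.1       ]
(343, 150.5) 0.12 [0.43910377 0.32892718 0.12      ]
(343, 150.5) 0.13 [0.44831714 0.3215139  0.13      ]
(343, 150.5) 0.14 [0.4575305  0.31410061 0.14      ]
(343, 150.5) 0.15 [0.46674386 0.30668732 0.15      ]
[ 5.59658349e-01  3.48916602e-01  1.61136349e+00 -2.57351273e-04
  1.18146536e+00 -1.08698535e+00] [ 7.74756689e-01 -5.35298467e+01 -3.32628930e+01  3.81354410e-01
 -1.38474405e-01 -3.70564157e-03] [-0.09516813 -1.26414442  0.54414514]
```

The scene picture shows the jaws on the green stone, crop (420,385), about 35 mm higher than the reported TCP implies. The 24.5 mm gap agrees, since the body would read 28 mm. I'll reopen, go lower and check by picture.

Call:
arm_command(increments="0 0 0 0 0 0 0.3;0 0 0 0 0 0 0.3;0 0 0 0 0 0 0.3;0 0 0 0 0 0 0.3;0 0 0 0 0 0 0.3;0 0 0 0 0 0 0.3;0 0 -0.01 0 0 0 0.3;0 0 -0.01 0 0 0 0.3;0 0 -0.01 0 0 0 0.3;0 0 0 0 0 0 0.3;0 0 0 0 0 0 0.3")

```text
t: 4.43
position: [0.4407, 0.3193, 0.0721]
eef_rot: [0.68, 0.733, -0.001, -0.0]
wrist_force: [0.0, 1.0, 0.7]
finger_gap: 0.0656
```

```bash
python3 - <<'E'
from h import *
s=robot.sense(); print(s['t'],s['position'],s['finger_gap'],s['wrist_force'])
c=snap('scene','pics/scene3.png')[:,:,::-1]
cv2.imwrite('pics/a.png',cv2.resize(c[100:175,290:390],(800,600),interpolation=cv2.INTER_CUBIC))
E
```

```text
4.4333 [0.44067756 0.31933827 0.07206805] 0.06558047860896678 [0.00818035 1.03536076 0.69716385]
```

View pics/a.png

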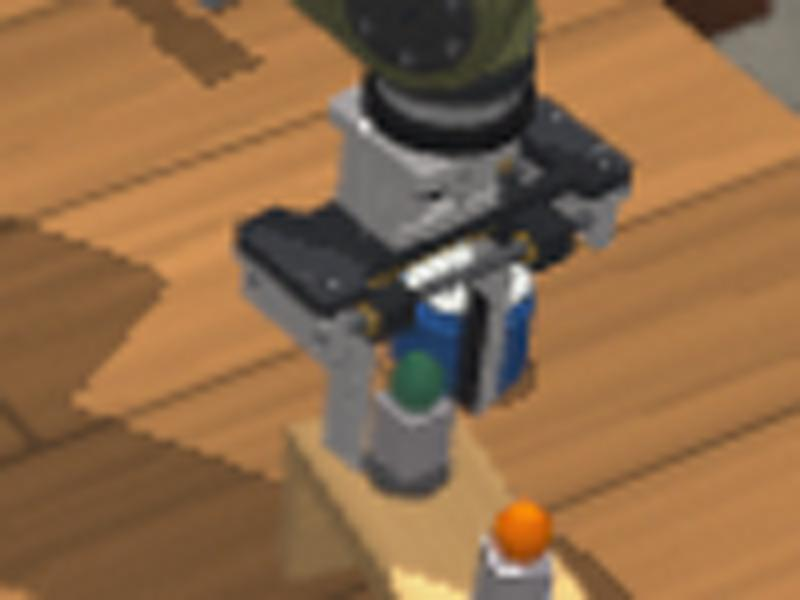

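```bash
python3 - <<'E'
from h import *
im=cv2.imread('pics/scene3.png')
big=cv2.resize(im[125:175,315:375],None,fx=12,fy=12,interpolation=cv2.INTER_CUBIC)
for z,col in((.072,(0,0,255)),(.107,(0,255,0)),(.12,(255,0,0))):
  for x in(-.008,.008):
    for y in(-.0453,-.0328,.0328,.0453):
      p=proj('scene',[[.4407+x,.3193+y,z]])[0]; q=((p-[315,125]+.5)*12).astype(int); cv2.circle(big,tuple(map(int,q)),3,col,-1)
cv2.imwrite('pics/a.png',big)
E
```

```text
(no output)
```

View pics/a.png

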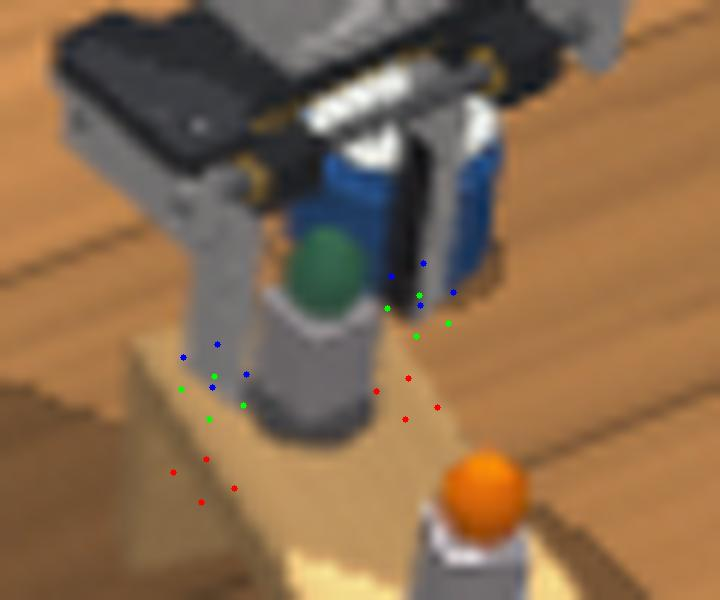

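Call:
arm_command(increments="0 0 -0.006 0 0 0 0.3;0 0 0 0 0 0 0.3;0 0 0 0 0 0 1;0 0 0 0 0 0 1;0 0 0 0 0 0 1;0 0 0 0 0 0 1;0 0 0 0 0 0 1;0 0 0 0 0 0 1;0 0 0 0 0 0 1;0 0 0 0 0 0 1;0 0 0 0 0 0 1;0 0 0 0 0 0 1;0 0 0 0 0 0 1")

```text
t: 5.57
position: [0.4412, 0.3196, 0.0671]
eef_rot: [0.68, 0.733, 0.0, 0.0]
wrist_force: [0.2, -1.7, 2.4]
finger_gap: 0.0278
```

Call:
arm_command(increments="0 0 0.015 0 0 0 1;0 0 0.02 0 0 0 1;0 0 0.02 0 0 0 1;0 0 0.02 0 0 0 1;0 0 0.02 0 0 0 1;0 0 0.015 0 0 0 1;0.01 -0.035 0 0 0 0 1;0.01 -0.035 0 0 0 0 1;0.01 -0.035 0 0 0 0 1;0.01 -0.035 0 0 0 0 1;0 0 0 0 0 0 1;0 0 0 0 0 0 1")

```text
t: 6.57
position: [0.4812, 0.1783, 0.1766]
eef_rot: [0.681, 0.732, -0.0, -0.0]
wrist_force: [-0.5, 0.9, -2.7]
finger_gap: 0.0278
```

```bash
python3 - <<'E'
from h import *
s=robot.sense(); print(s['t'],s['position'],s['finger_gap'],s['wrist_force'],R.from_quat(s['eef_rot']).as_matrix()[:,0])
c=snap('scene','pics/scene4.png')[:,:,::-1]
p=proj('scene',s['position'])[0].astype(int);print(p)
x,y=p[0]-40,p[1]-35
cv2.imwrite('pics/a.png',cv2.resize(c[y:y+75,x:x+80],(640,600),interpolation=cv2.INTER_CUBIC));print(x,y)
E
```

```text
6.5667 [0.48123023 0.17828492 0.17664142] 0.02782520650155479 [-0.54839971  0.91826678 -2.72375495] [-7.30107055e-02  9.97331157e-01  3.30686190e-05]
[315 158]
275 123
```

View pics/a.png

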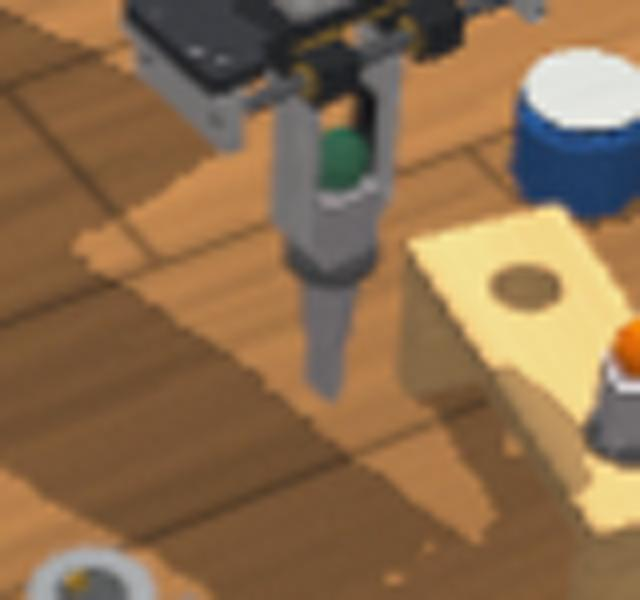

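Call:
arm_command(increments="0.008 -0.028 0.004 0 0 -0.1154 1;0.008 -0.028 0.004 0 0 -0.1154 1;0.008 -0.028 0.004 0 0 -0.1154 1;0.008 -0.028 0.004 0 0 -0.1154 1;0.008 -0.028 0.004 0 0 -0.1154 1;0 0 0 0 0 0 1;0 0 0 0 0 0 1;0 0 0 0 0 0 1")

```text
t: 7.28
position: [0.5208, 0.0409, 0.1966]
eef_rot: [0.86, 0.511, -0.0, -0.0]
wrist_force: [-1.1, -0.4, -3.9]
finger_gap: 0.0275
```

```bash
cat >> h.py <<'E'
def look(fn,dx=40,up=35,h=75,w=80,f=8,cam='scene',off=(0,0,0)):
    s=robot.sense(); print(round(s['t'],2),s['position'].round(4),round(s['finger_gap'],4),s['wrist_force'].round(2),'yaw',np.arctan2(*R.from_quat(s['eef_rot']).as_matrix()[:2,0][::-1]).round(4))
    c=snap(cam,'pics/_'+fn)[:,:,::-1]
    p=proj(cam,s['position']+np.array(off))[0].astype(int)
    x,y=max(p[0]-dx,0),max(p[1]-up,0); print('crop',x,y,'x',f)
    b=cv2.resize(c[y:y+h,x:x+w],None,fx=f,fy=f,interpolation=cv2.INTER_CUBIC); cv2.imwrite('pics/'+fn,b)
E
python3 - <<'E'
from h import *
look('b1.png')
E
```

```text
7.28 [0.5208 0.0409 0.1966] 0.0275 [-1.07 -0.37 -3.92] yaw 1.0724
crop 247 140 x 8
```

View pics/b1.png

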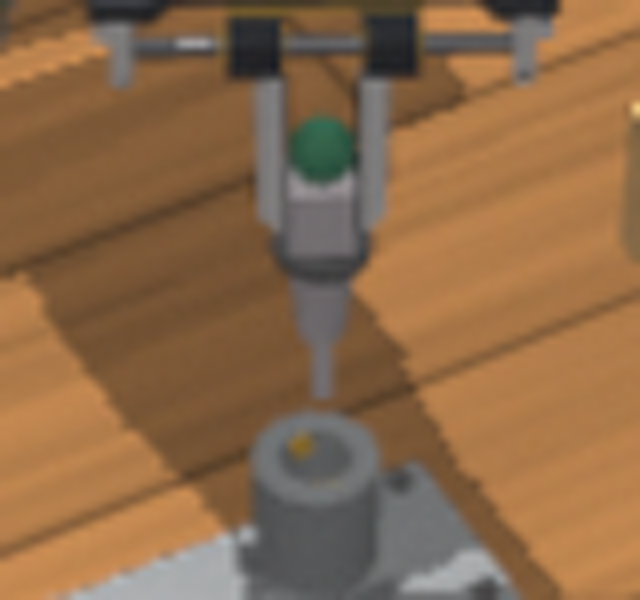

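```bash
python3 - <<'E'
from h import *
A=np.array
px=lambda x,y:((x+.5)/8-.5+247,(y+.5)/8-.5+140)
print('tongue',ray('scene',[px(322,392)],.1416),'mouth',ray('scene',[px(315,457)],.098),'stone',ray('scene',[px(322,149)],.2456+.030),'collar c', ray('scene',[px(322,255)],.2256))
im=cv2.imread('pics/top0.png');
b=cv2.resize(im[200:235,250:290],None,fx=16,fy=16,interpolation=cv2.INTER_CUBIC)
for r,z,c in((.028,.098,(0,255,0)),(.016,.098,(0,0,255)),(.028,.012,(255,0,0))):
  for a in np.linspace(0,6.28,60):
    p=proj('top',[[.5212+r*np.cos(a),.0365+r*np.sin(a),z]])[0]; cv2.circle(b,tuple(int(v) for v in (p-[250,200]+.5)*16),2,c,-1)
cv2.imwrite('pics/a.png',b)
im=cv2.imread('pics/_b1.png');
b=cv2.resize(im[180:225,265:315],None,fx=12,fy=12,interpolation=cv2.INTER_CUBIC)
for r,z,c in((.028,.098,(0,255,0)),(.016,.098,(0,0,255)),(.028,.012,(255,0,0))):
  for a in np.linspace(0,6.28,60):
    p=proj('scene',[[.5212+r*np.cos(a),.0365+r*np.sin(a),z]])[0]; cv2.circle(b,tuple(int(v) for v in (p-[265,180]+.5)*12),2,c,-1)
cv2.imwrite('pics/b.png',b)
E
```

```text
tongue [[0.52741476 0.03564518 0.1416    ]] mouth [[0.52292607 0.03458892 0.098     ]] stone [[0.52446188 0.03767772 0.2756    ]] collar c [[0.53155659 0.03351075 0.2256    ]]
```

View pics/a.png

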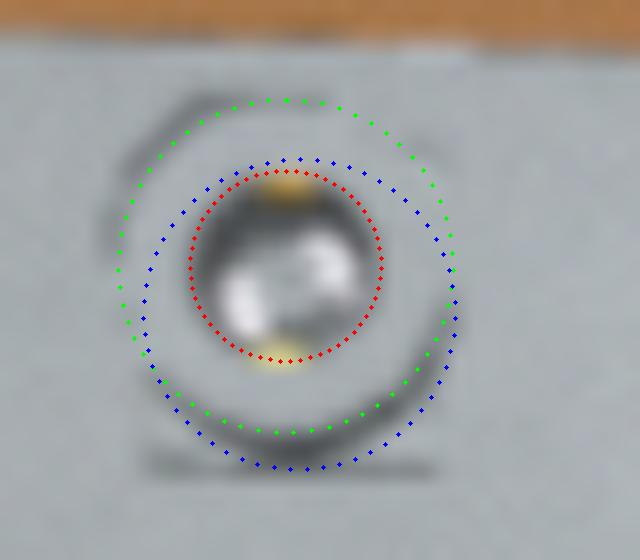

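View pics/b.png

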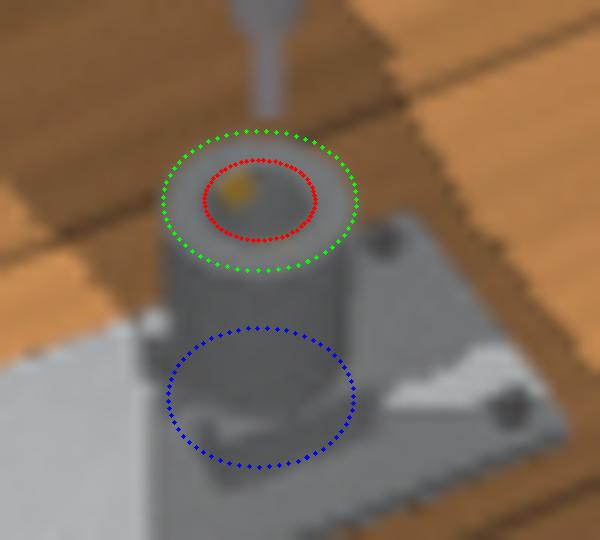

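Both overlays put the mouth at (0.521, 0.0365) within about 1 mm. From the camera side the tongue looks narrow at crop (322,397), so it lies square to the jaws. In the top crop the driver's bright halves at (240,300) and (330,265) suggest its slot is turned by about +0.37 rad.

Call:
arm_command(increments="0.0004 -0.0044 0 0 0 0.1085 1;0 0 0 0 0 0.1085 1;0 0 -0.006 0 0 0.1085 1;0 0 -0.01 0 0 0.1085 1;0 0 -0.01 0 0 0.1085 1;0 0 -0.01 0 0 0.1085 1;0 0 -0.01 0 0 0.1085 1;0 0 -0.01 0 0 0.1085 1;0 0 -0.008 0 0 0 1;0 0 -0.004 0 0 0 1;0 0 0 0 0 0 1;0 0 0 0 0 0 1")

```text
t: 8.33
position: [0.5216, 0.0356, 0.1293]
eef_rot: [0.567, 0.824, 0.0, 0.0]
wrist_force: [-0.4, 0.6, -3.4]
finger_gap: 0.028
```

```bash
python3 - <<'E'
from h import *
look('b2.png')
E
```

```text
8.33 [0.5216 0.0356 0.1293] 0.028 [-0.36  0.57 -3.4 ] yaw 1.936
crop 245 155 x 8
```

View pics/b2.png

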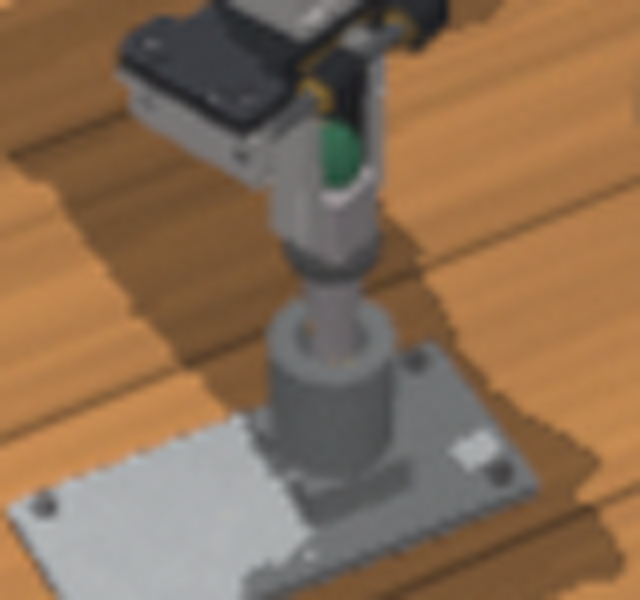

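The tongue is in the bore at crop (330,340) with no contact. Now I lower it towards the driver.

Call:
arm_command(increments="0 0.0005 -0.006 0 0 0 1;0 0 -0.006 0 0 0 1;0 0 -0.006 0 0 0 1;0 0 -0.004 0 0 0 1;0 0 -0.002 0 0 0 1;0 0 -0.002 0 0 0 1;0 0 0 0 0 0 1")

```text
t: 8.97
position: [0.5214, 0.0357, 0.1027]
eef_rot: [0.566, 0.824, -0.0, -0.0]
wrist_force: [0.5, -0.1, -3.8]
finger_gap: 0.0278
```

Call:
arm_command(increments="0 0.0003 -0.002 0 0 0 1;0 0 -0.002 0 0 0 1;0 0 -0.001 0 0 0 1;0 0 0 0 0 0 1")

```text
t: 9.3
position: [0.5214, 0.036, 0.0978]
eef_rot: [0.566, 0.824, -0.0, -0.0]
wrist_force: [0.1, 0.6, -4.2]
finger_gap: 0.0278
```

Call:
arm_command(increments="0 0 -0.003 0 0 0 1;0 0 -0.003 0 0 0 1;0 0 -0.002 0 0 0 1;0 0 -0.002 0 0 0 1;0 0 0 0 0 0 1")

```text
t: 9.72
position: [0.5213, 0.036, 0.0875]
eef_rot: [0.566, 0.824, -0.0, -0.0]
wrist_force: [0.5, 0.1, -4.3]
finger_gap: 0.0276
```

It went past the driver plate freely, so the tongue is in the slot. Now it has to be pushed home through the shoes in small steps with a little twist.

Call:
arm_command(increments="0 0 -0.002 0 0 0 1;0 0 -0.002 0 0 0.02 1;0 0 -0.0015 0 0 0.02 1;0 0 -0.0015 0 0 -0.02 1;0 0 0 0 0 -0.02 1")

```text
t: 10.13
position: [0.5211, 0.0361, 0.0806]
eef_rot: [0.567, 0.824, -0.0, -0.0]
wrist_force: [-2.5, 1.0, -4.4]
finger_gap: 0.0279
```

Call:
arm_command(increments="0 0 -0.0015 0 0 0.02 1;0 0 -0.0015 0 0 0.02 1;0 0 -0.001 0 0 -0.02 1;0 0 0 0 0 -0.02 1")

```text
t: 10.47
position: [0.5212, 0.0362, 0.0771]
eef_rot: [0.566, 0.824, -0.0, -0.0]
wrist_force: [-4.8, 2.2, 0.4]
finger_gap: 0.0273
```

Call:
arm_command(increments="0 0 -0.001 0 0 0.02 1;0 0 -0.001 0 0 0.02 1;0 0 -0.001 0 0 -0.02 1;0 0 0 0 0 -0.02 1")

```text
t: 10.8
position: [0.5216, 0.0363, 0.0759]
eef_rot: [0.566, 0.824, 0.0, 0.0]
wrist_force: [-13.1, 3.5, 19.7]
finger_gap: 0.0277
```

Call:
arm_command(increments="-0.0008 0.0003 0 0 0 0.02 1;0 0 0 0 0 0.02 1;0 0 0 0 0 -0.02 1;0 0 0 0 0 -0.02 1")

```text
t: 11.13
position: [0.5214, 0.0364, 0.0759]
eef_rot: [0.566, 0.824, 0.001, 0.001]
wrist_force: [-8.2, 1.2, 17.3]
finger_gap: 0.0276
```

```bash
python3 - <<'E'
from h import *
look('b3.png',up=45)
E
```

```text
11.13 [0.5214 0.0364 0.0759] 0.0276 [-8.22  1.24 17.28] yaw 1.938
crop 246 155 x 8
```

View pics/b3.png

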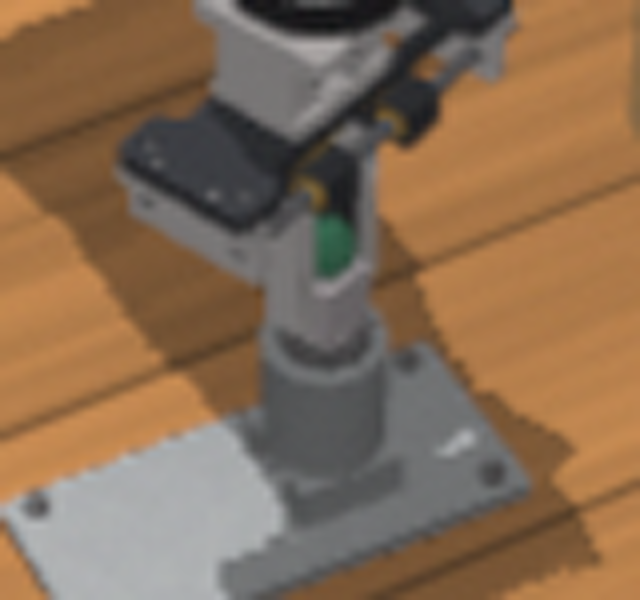

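Call:
arm_command(increments="-0.0006 0 -0.0004 0 0 0.03 1;0 0 -0.0002 0 0 0.03 1;0 0 0 0 0 -0.03 1;0 0 0 0 0 -0.03 1")

```text
t: 11.52
position: [0.5214, 0.0364, 0.0758]
eef_rot: [0.566, 0.824, 0.001, 0.002]
wrist_force: [-8.0, 1.6, 19.7]
finger_gap: 0.0278
```

Call:
arm_command(increments="0.0008 0 0.001 0 0 0 1;0 0 0.001 0 0 0 0.3;0 0 0 0 0 0 0.3;0 0 0 0 0 0 0.3;0 0 0 0 0 0 0.3;0 0 0 0 0 0 0.3;0 0 0 0 0 0 0.3")

```text
t: 12.1
position: [0.5209, 0.0363, 0.0753]
eef_rot: [0.566, 0.824, -0.0, -0.0]
wrist_force: [0.3, 0.4, -0.7]
finger_gap: 0.0637
```

```bash
python3 - <<'E'
from h import *
look('b4.png',up=45)
E
```

```text
12.1 [0.5209 0.0363 0.0753] 0.0637 [ 0.32  0.37 -0.68] yaw 1.9378
crop 246 155 x 8
```

View pics/b4.png

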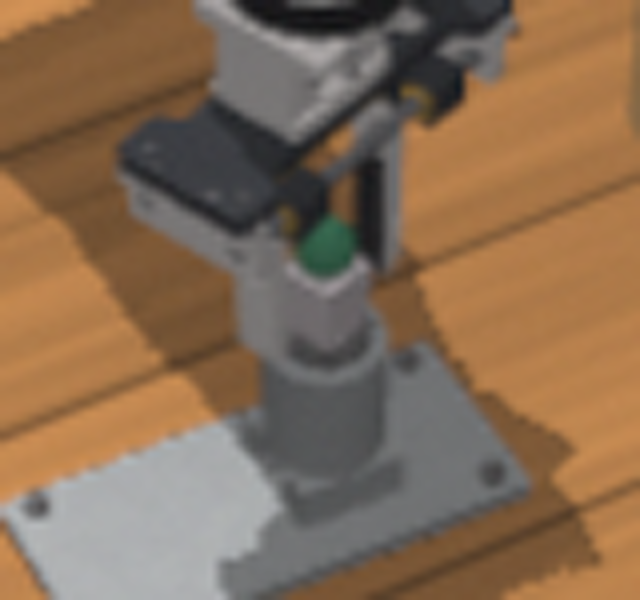

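Call:
arm_command(increments="0 0 0.02 0 0 0 0.3;0 0 0.025 0 0 0 0.3;0 0 0.025 0 0 0 0.3;0 0 0.025 0 0 0 0.3;0.0 -0.02 0.01 0 0 -0.05 0.3;0 0 0 0 0 0 0.3")

```text
t: 12.65
position: [0.522, 0.0147, 0.183]
eef_rot: [0.588, 0.809, 0.001, 0.002]
wrist_force: [-0.5, 0.1, -0.3]
finger_gap: 0.0658
```

```bash
python3 - <<'E'
from h import *
im=snap('scene','pics/scene5.png')[:,:,::-1]
t=snap('top','pics/top5.png')
X,Y,f=265,160,12
b=cv2.resize(im[Y:Y+50,X:X+50],None,fx=f,fy=f,interpolation=cv2.INTER_CUBIC); o=b.copy()
for r,z,c in((.028,.098,(0,255,0)),(.021,.106,(0,0,255)),(.021,.098,(255,255,0)),(.012,.166,(255,0,255)),(.0001,.154,(255,0,0))):
  for a in np.linspace(0,6.28,60):
    p=proj('scene',[[.5215+r*np.cos(a),.0362+r*np.sin(a),z]])[0]; cv2.circle(b,tuple(int(v) for v in (p-[X,Y]+.5)*f),2,c,-1)
cv2.imwrite('pics/a.png',np.hstack([o,b])[:, :].copy()); cv2.imwrite('pics/a.png',cv2.resize(np.hstack([o,b]),(800,400)))
h_=cv2.cvtColor(im,cv2.COLOR_BGR2HSV); m=cv2.inRange(h_,(70,80,30),(95,255,255)); m[:165]=0;m[215:]=0;m[:,:265]=0;m[:,315:]=0
ys,xs=np.nonzero(m); print(len(xs),xs.mean(),ys.mean(), 'expected',proj('scene',[[.5212,.0365,.154],[.5212,.0365,.162]]))
print('z from stone, rack ref: measured earlier green z .143')
E
```

```text
35 286.42857142857144 185.22857142857143 expected [[286.11658148 184.76486084]
 [286.10850616 183.08363614]]
z from stone, rack ref: measured earlier green z .143
```

View pics/a.png

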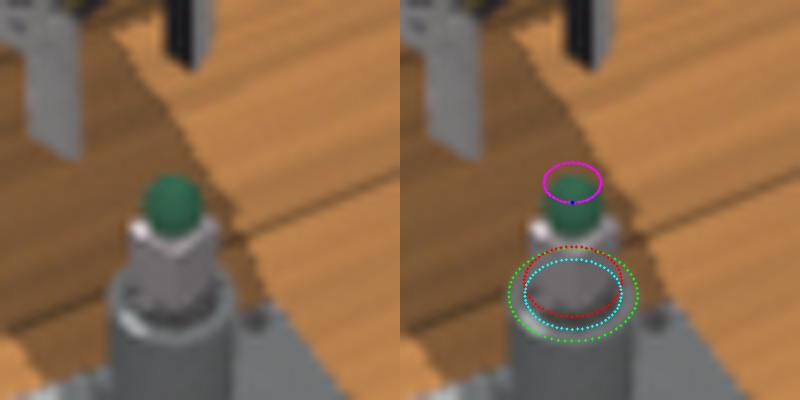

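The arbor is home: the collar sits on the mouth and the stone is at (286,185), within about 1 mm of the seated prediction. Next comes the red drift. I turn the tool to yaw −1.496 on the way so the last joint has room to swing the drift into line.

Call:
arm_command(increments="-0.0013 -0.0116 0 0 0 -0.121 0.3;-0.0013 -0.0116 0 0 0 -0.121 0.3;-0.0013 -0.0116 0 0 0 -0.121 0.3;-0.0013 -0.0116 0 0 0 -0.121 0.3;-0.0013 -0.0116 0 0 0 -0.121 0.3;-0.0013 -0.0116 0 0 0 -0.121 0.3;-0.0013 -0.0116 0 0 0 -0.121 0.3;-0.0013 -0.0116 0 0 0 -0.121 0.3;-0.0013 -0.0116 0 0 0 -0.121 0.3;-0.0013 -0.0116 0 0 0 -0.121 0.3;-0.0013 -0.0116 0 0 0 -0.121 0.3;-0.0013 -0.0116 0 0 0 -0.121 0.3;-0.0013 -0.0116 0 0 0 -0.121 0.3;-0.0013 -0.0116 0 0 0 -0.121 0.3;-0.0013 -0.0116 0 0 0 -0.121 0.3;-0.0013 -0.0116 0 0 0 -0.121 0.3;-0.0013 -0.0116 0 0 0 -0.121 0.3;-0.0013 -0.0116 0 0 0 -0.121 0.3")

```text
t: 14.25
position: [0.4972, -0.1922, 0.179]
eef_rot: [0.989, -0.147, -0.001, -0.0]
wrist_force: [-0.5, 0.5, -0.2]
finger_gap: 0.0662
```

Call:
arm_command(increments="-0.0013 -0.0116 -0.008 0 0 -0.121 0.3;-0.0013 -0.0116 -0.008 0 0 -0.121 0.3;-0.0013 -0.0116 -0.008 0 0 -0.121 0.3;-0.0013 -0.0116 -0.008 0 0 -0.121 0.3;-0.0013 -0.0116 -0.008 0 0 -0.121 0.3;-0.0013 -0.0116 -0.008 0 0 -0.121 0.3;-0.0013 -0.0116 -0.008 0 0 -0.121 0.3;-0.0013 -0.0116 -0.008 0 0 -0.121 0.3;-0.0013 -0.0116 -0.008 0 0 -0.121 0.3;-0.0013 -0.0116 -0.008 0 0 -0.121 0.3;0 0 0 0 0 0 0.3;0 0 0 0 0 0 0.3")

```text
t: 15.25
position: [0.4841, -0.3077, 0.0992]
eef_rot: [0.733, -0.68, -0.001, 0.0]
wrist_force: [-0.7, -0.2, 0.8]
finger_gap: 0.0657
```

```bash
python3 - <<'E'
from h import *
look('b5.png',up=40)
print(robot.sense()['joints'])
look('b6.png',up=40,cam='top',dx=50,w=100,h=90,f=6)
E
```

```text
15.25 [ 0.4841 -0.3077  0.0992] 0.0657 [-0.72 -0.16  0.81] yaw -1.4962
crop 149 186 x 8
[-6.29594434e-01  4.14818646e-01  1.52731829e+00  1.98545759e-04
  1.20076667e+00  8.65627127e-01]
15.3 [ 0.4845 -0.3076  0.0999] 0.0661 [-0.1  -0.29  0.92] yaw -1.4953
crop 345 189 x 6
```

View pics/b5.png

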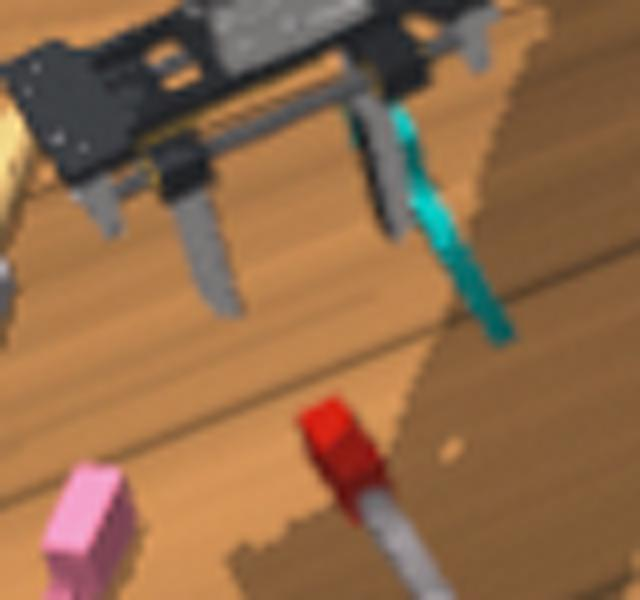

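View pics/b6.png

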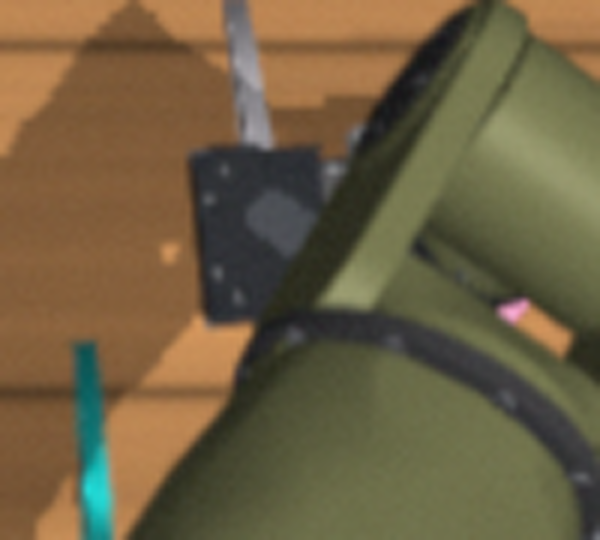

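Call:
arm_command(increments="0.0005 -0.0038 -0.02 0 0 0 0.3;0 0 -0.02 0 0 0 0.3;0 0 -0.02 0 0 0 0.3;0 0 -0.02 0 0 0 0.3;0 0 -0.02 0 0 0 0.3;0 0 -0.008 0 0 0 0.3;0 0 0 0 0 0 0.3;0 0 0 0 0 0 0.3")

```text
t: 16.02
position: [0.4854, -0.3121, -0.0068]
eef_rot: [0.732, -0.681, 0.0, -0.0]
wrist_force: [0.4, -0.8, 1.0]
finger_gap: 0.0663
```

```bash
python3 - <<'E'
from h import *
look('b5.png',up=50)
im=cv2.imread('pics/_b5.png'); s=robot.sense();T=R.from_quat(s['eef_rot']).as_matrix()
X,Y,f=160,215,10
b=cv2.resize(im[Y:Y+60,X:X+70],None,fx=f,fy=f,interpolation=cv2.INTER_CUBIC)
g=s['finger_gap']/2
for z,col in((.016,(0,0,255)),(.026,(0,255,0)),(.036,(255,0,0))):
  for y in(-.008,.008):
    for x in(-g-.0125,-g,g,g+.0125):
      q=s['position']+T@[x,y,0];q[2]=z
      p=proj('scene',q)[0]; cv2.circle(b,tuple(int(v) for v in (p-[X,Y]+.5)*f),3,col,-1)
cv2.imwrite('pics/a.png',b)
E
```

```text
16.02 [ 0.4854 -0.3121 -0.0068] 0.0663 [ 0.43 -0.8   0.99] yaw -1.4985
crop 153 196 x 8
```

View pics/a.png

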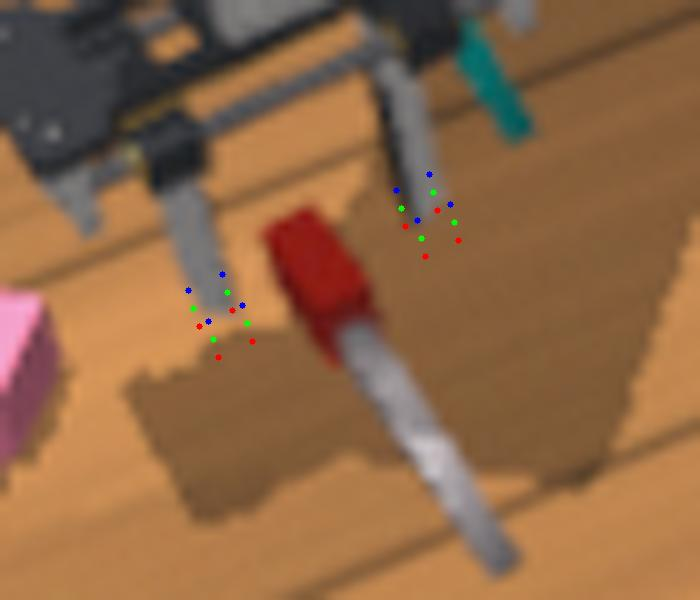

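Call:
arm_command(increments="0 0 -0.012 0 0 0 0.3;0 0 -0.01 0 0 0 0.3;0 0 -0.005 0 0 0 0.3;0 0 0 0 0 0 0.3")

```text
t: 16.4
position: [0.4842, -0.3118, -0.0361]
eef_rot: [0.732, -0.682, -0.001, 0.0]
wrist_force: [0.0, -0.0, -0.3]
finger_gap: 0.0658
```

```bash
python3 - <<'E'
from h import *
look('b5.png',up=50)
E
```

```text
16.4 [ 0.4842 -0.3118 -0.0361] 0.0658 [ 0.   -0.04 -0.25] yaw -1.5002
crop 154 201 x 8
```

View pics/b5.png

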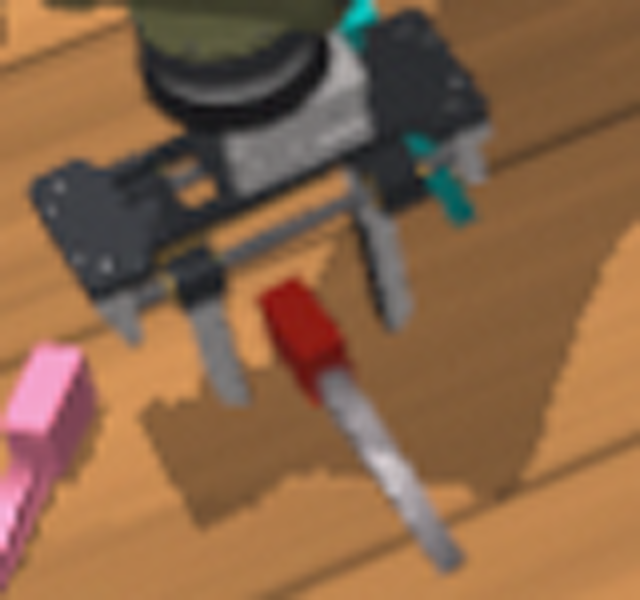

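Call:
arm_command(increments="-0.004 -0.0003 0 0 0 0 0.3;0 0 0 0 0 0 0.6;0 0 0 0 0 0 1;0 0 0 0 0 0 1;0 0 0 0 0 0 1;0 0 0 0 0 0 1;0 0 0 0 0 0 1;0 0 0 0 0 0 1;0 0 0 0 0 0 1;0 0 0 0 0 0 1;0 0 0 0 0 0 1;0 0 0 0 0 0 1", newtons=50)

```text
t: 17.45
position: [0.4811, -0.3127, -0.0345]
eef_rot: [0.732, -0.682, 0.0, -0.0]
wrist_force: [0.4, -1.1, -0.4]
finger_gap: 0.0215
```

Call:
arm_command(increments="0 0 0.015 0 0 0 1;0 0 0.025 0 0 0 1;0 0 0.025 0 0 0 1;0 0 0.015 0 0 0 1;0.0027 0.0122 0 0 0 0.1132 1;0.0027 0.0122 0 0 0 0.1132 1;0.0027 0.0122 0 0 0 0.1132 1;0.0027 0.0122 0 0 0 0.1132 1;0.0027 0.0122 0 0 0 0.1132 1;0.0027 0.0122 0 0 0 0.1132 1;0.0027 0.0122 0 0 0 0.1132 1;0.0027 0.0122 0 0 0 0.1132 1;0.0027 0.0122 0 0 0 0.1132 1;0.0027 0.0122 0 0 0 0.1132 1;0.0027 0.0122 0 0 0 0.1132 1;0.0027 0.0122 0 0 0 0.1132 1;0.0027 0.0122 0 0 0 0.1132 1;0 0 0 0 0 0 1;0 0 0 0 0 0 1")

```text
t: 19.03
position: [0.5158, -0.1536, 0.045]
eef_rot: [1.0, -0.015, -0.0, -0.0]
wrist_force: [0.7, -0.9, -3.4]
finger_gap: 0.022
```

```bash
python3 - <<'E'
from h import *
look('b7.png',up=50,dx=30,w=100)
look('b8.png',up=40,cam='top',dx=90,w=110,h=80,f=7)
E
```

```text
19.03 [ 0.5158 -0.1536  0.045 ] 0.022 [ 0.72 -0.87 -3.42] yaw -0.0301
crop 207 175 x 8
19.08 [ 0.5158 -0.1541  0.0451] 0.0217 [-0.27  0.03 -4.88] yaw -0.0314
crop 245 179 x 7
```

View pics/b7.png

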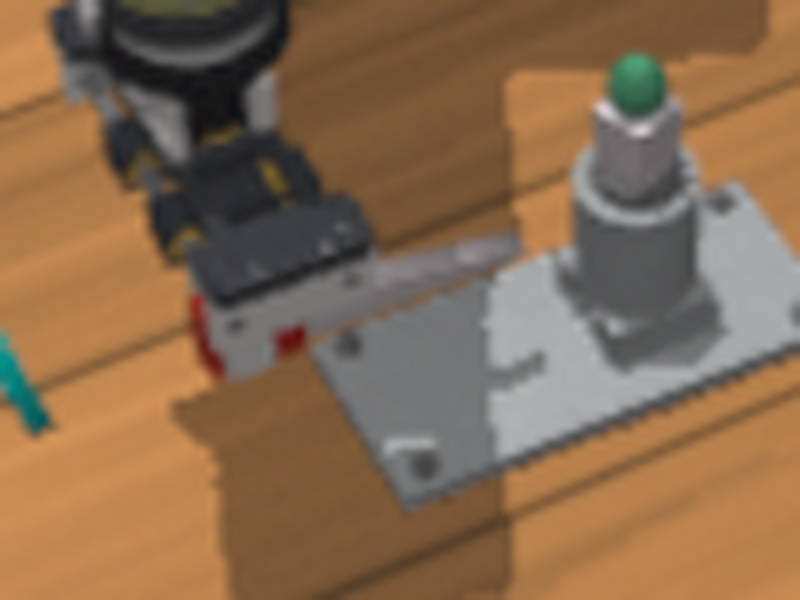

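View pics/b8.png

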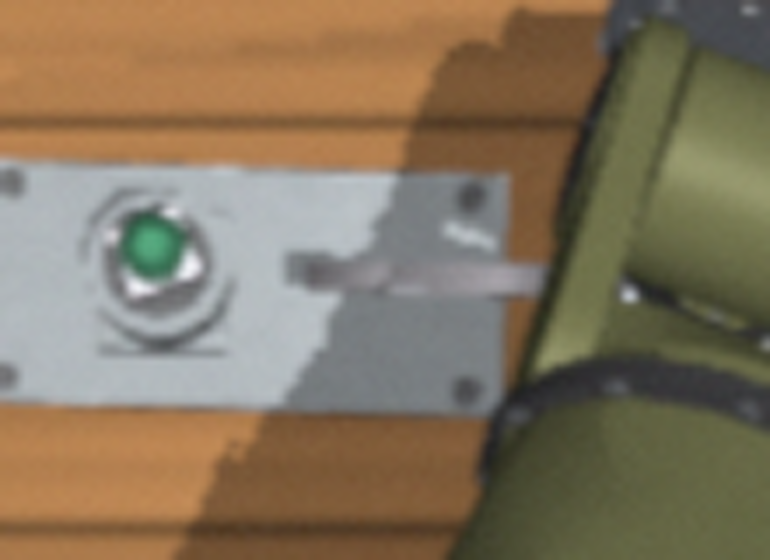

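```bash
python3 - <<'E'
from h import *
A=np.array
tp=lambda x,y:A([(x+.5)/7-.5+245,(y+.5)/7-.5+179]); sp=lambda x,y:A([(x+.5)/8-.5+207,(y+.5)/8-.5+175])
P,r=tri(tp(287,268),sp(520,241)); print('tip tri',P,r)
for z in(.08,.0825,.085): print(ray('top',[tp(287,268)],z)[0], ray('top',[tp(545,280)],z+.015)[0], ray('top',[tp(400,273)],z+.0075)[0])
a=.0273; B=A([.5212,.0365]); 
for q in (P[:2],): d=q-B; print('socket frame x,y',d@[np.cos(a),-np.sin(a)], d@[np.sin(a),np.cos(a)])
# zoom blade edges
im=cv2.imread('pics/_b8.png'); b=cv2.resize(im[205:232,275:330],None,fx=14,fy=14,interpolation=cv2.INTER_CUBIC); 
for q in ([.0055,-.06],[-.0055,-.06],[.0055,-.12],[-.0055,-.12],[.0055,-.09],[-.0055,-.09]):
  z=.085 +.015*(-.06-q[1])/.075
  w=B+A([np.cos(a)*q[0]+np.sin(a)*q[1],-np.sin(a)*q[0]+np.cos(a)*q[1]]); p=proj('top',[*w,z])[0]
  cv2.circle(b,tuple(int(v) for v in (p-[275,205]+.5)*14),4,(0,0,255),-1)
cv2.imwrite('pics/a.png',b)
E
```

```text
tip tri [ 0.51962973 -0.01523633  0.08128015] [ 1.01787732  0.47818431  1.43247014 -0.11279848]
[ 0.52106098 -0.01248796  0.08      ] [ 0.51499489 -0.11134469  0.095     ] [ 0.51840183 -0.05603164  0.0875    ]
[ 0.52081133 -0.01245587  0.0825    ] [ 0.51475507 -0.11109952  0.0975    ] [ 0.51815626 -0.05590627  0.09      ]
[ 0.52056168 -0.01242379  0.085     ] [ 0.51451525 -0.11085436  0.1       ] [ 0.5179107 -0.0557809  0.0925   ]
socket frame x,y -0.00015745799323021816 -0.051759913284968075
```

View pics/a.png

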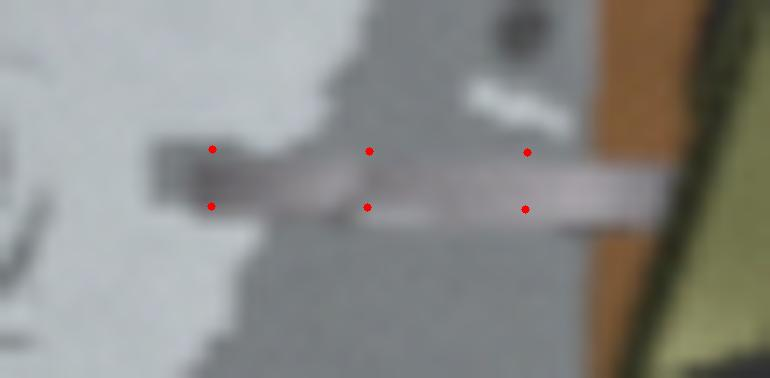

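Call:
arm_command(increments="0.0034 0 -0.005 0 0 0.034 1;0 0 -0.015 0 0 0 1;0 0 -0.015 0 0 0 1;0 0 -0.015 0 0 0 1;0 0 -0.01 0 0 0 1;0 0 0 0 0 0 1;0 0 0 0 0 0 1")

```text
t: 19.72
position: [0.5193, -0.1543, -0.0146]
eef_rot: [1.0, 0.002, -0.0, -0.0]
wrist_force: [0.4, 0.5, -3.8]
finger_gap: 0.0217
```

```bash
cat > blade.py <<'E'
from h import *
import sys
def over(ytip,zu,name):
    A=np.array; a=.0273; B=A([.5212,.0365])
    for cam,(X,Y,W,H,f) in {'top':(270,195,70,45,11),'scene':(220,185,75,50,10)}.items():
        im=snap(cam,f'pics/_{name}_{cam}.png')[:,:,::-1]
        b=cv2.resize(im[Y:Y+H,X:X+W],None,fx=f,fy=f,interpolation=cv2.INTER_CUBIC)
        for x in(-.0055,.0055):
            for k in(0,.025,.05,.075,.1):
                z=zu+5e-3+.015*k/.075 if k<.075 else zu+.02
                q=[x,ytip-k]
                w=B+A([np.cos(a)*q[0]+np.sin(a)*q[1],-np.sin(a)*q[0]+np.cos(a)*q[1]])
                for zz,c in((z,(0,0,255)),(zu,(0,255,0))):
                    p=proj(cam,[*w,zz])[0]; cv2.circle(b,tuple(int(v) for v in (p-[X,Y]+.5)*f),2,c,-1)
        cv2.imwrite(f'pics/{name}_{cam}.png',b)
    s=robot.sense(); print(s['t'],s['position'],s['wrist_force'].round(2),s['finger_gap'])
if __name__=='__main__': over(float(sys.argv[1]),float(sys.argv[2]),sys.argv[3])
E
python3 blade.py -.050 .020 c1
```

```text
19.8167 [ 0.5199649  -0.15435355 -0.01370331] [-0.37 -1.04 -2.93] 0.021877671117926326
```

View pics/c1_top.png

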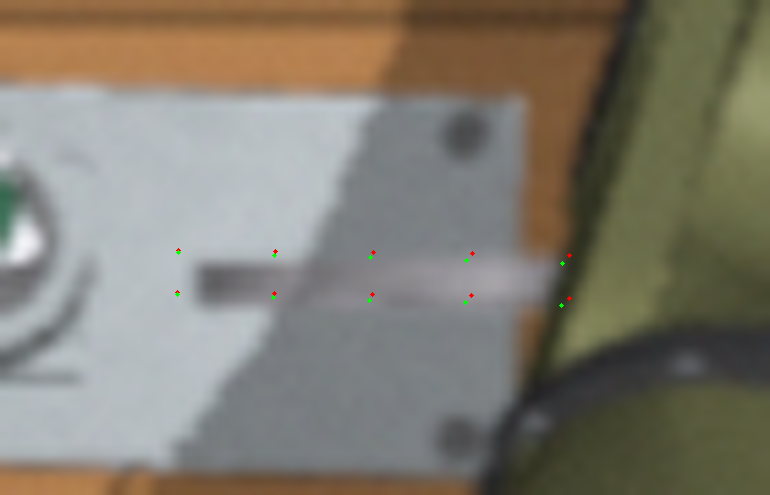

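View pics/c1_scene.png

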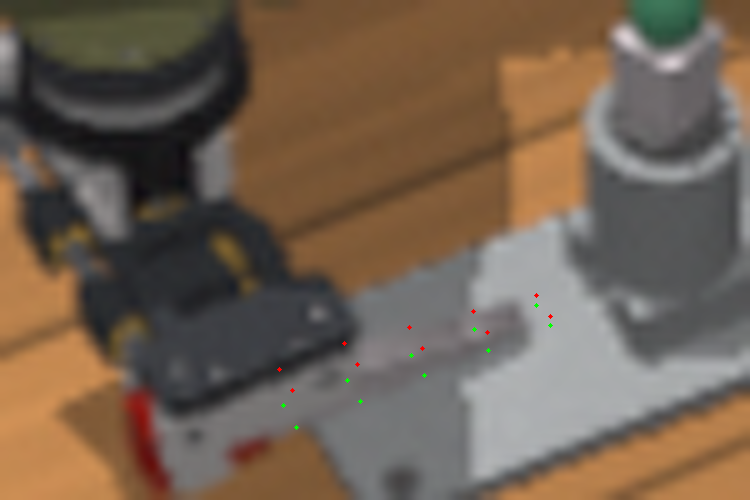

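Call:
arm_command(increments="0 0 -0.002 0 0 -0.023 1;0 0 -0.001 0 0 0 1;0 0 0 0 0 0 1;0 0 0 0 0 0 1")

```text
t: 20.15
position: [0.5196, -0.154, -0.0174]
eef_rot: [1.0, -0.009, 0.0, 0.0]
wrist_force: [0.6, -0.1, -3.4]
finger_gap: 0.0216
```

```bash
python3 blade.py -.055 .0165 c2
```

```text
20.25 [ 0.51957899 -0.15400187 -0.01741084] [-0.5   0.64 -3.36] 0.0213185154874863
```

View pics/c2_top.png

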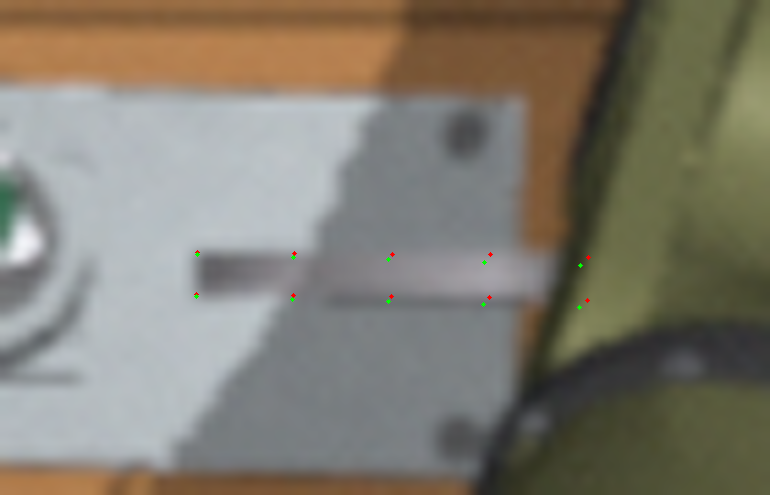

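View pics/c2_scene.png

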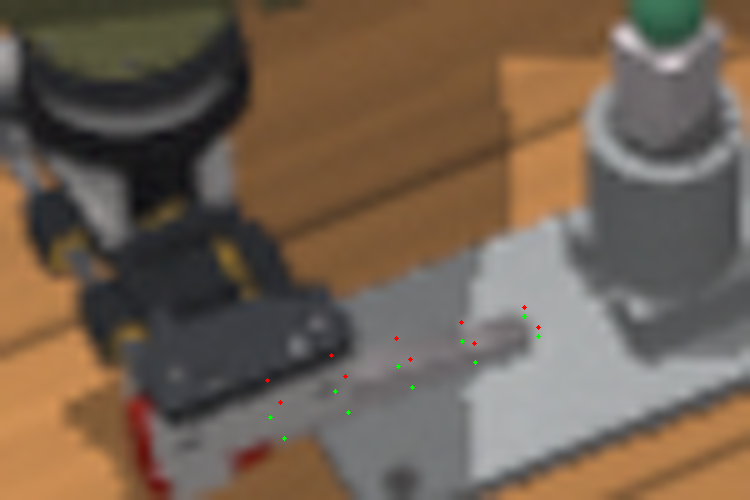

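Call:
arm_command(increments="0 0 -0.0015 0 0 0 1;0 0 0 0 0 0 1;0 0 0 0 0 0 1")

```text
t: 20.5
position: [0.5194, -0.154, -0.0191]
eef_rot: [1.0, -0.009, -0.0, -0.0]
wrist_force: [-0.7, -0.2, -4.4]
finger_gap: 0.0215
```

Call:
arm_command(increments="0 0 -0.0015 0 0 0 1;0 0 0 0 0 0 1;0 0 0 0 0 0 1")

```text
t: 20.75
position: [0.5194, -0.154, -0.0207]
eef_rot: [1.0, -0.009, -0.0, -0.0]
wrist_force: [-0.1, 0.5, -4.6]
finger_gap: 0.0216
```

Call:
arm_command(increments="0 0 -0.001 0 0 0 1;0 0 0 0 0 0 1;0 0 0 0 0 0 1")

```text
t: 21.0
position: [0.5195, -0.154, -0.0216]
eef_rot: [1.0, -0.009, -0.0, -0.0]
wrist_force: [0.0, -0.6, -4.2]
finger_gap: 0.0213
```

Call:
arm_command(increments="0 0 -0.001 0 0 0 1;0 0 0 0 0 0 1;0 0 0 0 0 0 1")

```text
t: 21.25
position: [0.5196, -0.154, -0.0225]
eef_rot: [1.0, -0.009, 0.0, 0.0]
wrist_force: [-1.0, -0.6, -4.3]
finger_gap: 0.0217
```

Call:
arm_command(increments="0 0 -0.001 0 0 0 1;0 0 0 0 0 0 1;0 0 0 0 0 0 1")

```text
t: 21.5
position: [0.5198, -0.1542, -0.0229]
eef_rot: [1.0, -0.009, 0.0, 0.0]
wrist_force: [-2.8, -0.4, 5.3]
finger_gap: 0.0219
```

Call:
arm_command(increments="0 0 0.0009 0 0 0 1;0.0002 0.008 0 0 0 0 1;0.0002 0.008 0 0 0 0 1;0.0003 0.008 0 0 0 0 1;0.0002 0.007 0 0 0 0 1;0 0 0 0 0 0 1")

```text
t: 22.0
position: [0.5205, -0.1214, -0.0226]
eef_rot: [1.0, -0.008, 0.0, -0.0]
wrist_force: [0.1, 1.8, -0.7]
finger_gap: 0.0219
```

```bash
python3 blade.py -.024 .012 c3
```

```text
22.1 [ 0.52048967 -0.12229474 -0.02262157] [0.24 1.65 0.59] 0.021747621922501986
```

View pics/c3_top.png

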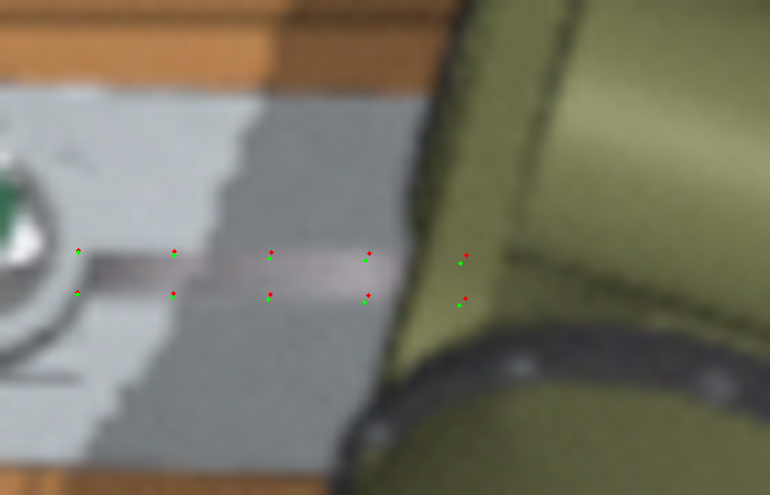

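View pics/c3_scene.png

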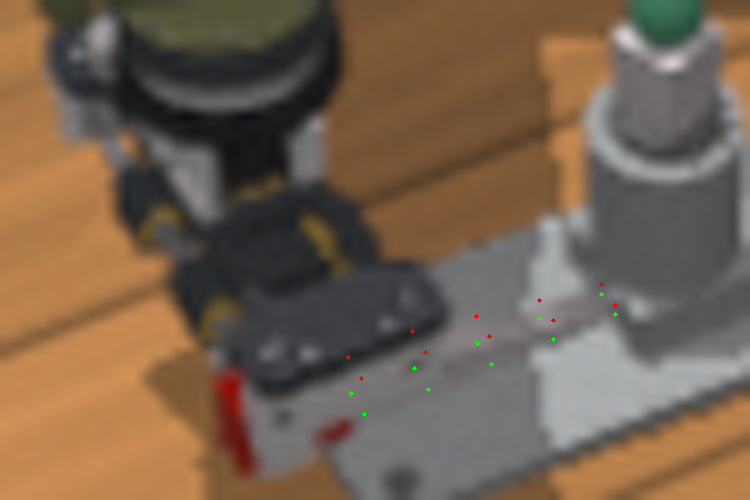

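The blade is in line and its tip has reached the column's slot (top crop (85,275)). I'll keep pushing and watch the force.

Call:
arm_command(increments="0.0002 0.005 0 0 0 0 1;0.0001 0.005 0 0 0 0 1;0.0001 0.005 0 0 0 0 1;0 0 0 0 0 0 1")

```text
t: 22.43
position: [0.5209, -0.1072, -0.0226]
eef_rot: [1.0, -0.009, 0.0, -0.0]
wrist_force: [1.0, 3.2, 1.4]
finger_gap: 0.0219
```

Call:
arm_command(increments="0.0002 0.006 0 0 0 0 1;0.0001 0.006 0 0 0 0 1;0.0002 0.006 0 0 0 0 1;0 0 0 0 0 0 1")

```text
t: 22.77
position: [0.5214, -0.0888, -0.0225]
eef_rot: [1.0, -0.008, 0.0, -0.0]
wrist_force: [1.0, 3.2, 3.0]
finger_gap: 0.0215
```

Call:
arm_command(increments="0.0001 0.003 0.0003 0 0 0 1;0.0001 0.002 0 0 0 0 1;0.0001 0.002 0 0 0 0 1;0 0 0 0 0 0 1")

```text
t: 23.1
position: [0.5214, -0.0826, -0.0226]
eef_rot: [1.0, -0.009, -0.0, -0.0]
wrist_force: [1.2, 1.7, -1.2]
finger_gap: 0.0217
```

Call:
arm_command(increments="0.0001 0.002 0 0 0 0 1;0 0.002 0 0 0 0 1;0.0001 0.002 0 0 0 0 1;0 0 0 0 0 0 1")

```text
t: 23.43
position: [0.5217, -0.0768, -0.0225]
eef_rot: [1.0, -0.009, -0.0, 0.0]
wrist_force: [0.9, -2.2, -3.9]
finger_gap: 0.0212
```

Call:
arm_command(increments="0.0001 0.002 0 0 0 0 1;0 0.002 0 0 0 0 1;0.0001 0.002 0 0 0 0 1;0 0 0 0 0 0 1")

```text
t: 23.77
position: [0.522, -0.071, -0.0225]
eef_rot: [1.0, -0.009, -0.0, 0.0]
wrist_force: [2.2, -4.0, -4.5]
finger_gap: 0.0215
```

Call:
arm_command(increments="0.0001 0.002 0 0 0 0 1;0 0.002 0 0 0 0 1;0.0001 0.002 0 0 0 0 1;0 0 0 0 0 0 1")

```text
t: 24.1
position: [0.5221, -0.0648, -0.0225]
eef_rot: [1.0, -0.009, -0.0, -0.0]
wrist_force: [1.3, -2.6, -6.2]
finger_gap: 0.0217
```

Call:
arm_command(increments="0.0001 0.002 0 0 0 0 1;0 0.002 0 0 0 0 1;0.0001 0.002 0 0 0 0 1;0 0 0 0 0 0 1")

```text
t: 24.43
position: [0.5222, -0.0587, -0.0225]
eef_rot: [1.0, -0.009, -0.0, -0.0]
wrist_force: [1.7, -0.7, -5.7]
finger_gap: 0.0217
```

```bash
python3 - <<'E'
from h import *
im=snap('scene','pics/scene9.png')[:,:,::-1]
t=snap('top','pics/top9.png')[:,:,::-1]
for f_,i in(('pics/scene5.png',cv2.imread('pics/scene5.png')),('now',im)):
  h_=cv2.cvtColor(i,cv2.COLOR_BGR2HSV); m=cv2.inRange(h_,(70,80,30),(95,255,255)); m[:165]=0;m[215:]=0;m[:,:265]=0;m[:,315:]=0
  ys,xs=np.nonzero(m); print(f_,len(xs),xs.mean(),ys.mean())
print(proj('scene',[[.5212,.0365,.151],[.5212,.0365,.156]]))
b=cv2.resize(im[160:235,225:325],None,fx=8,fy=8,interpolation=cv2.INTER_CUBIC);cv2.imwrite('pics/a.png',b)
b=cv2.resize(t[190:240,240:320],None,fx=9,fy=9,interpolation=cv2.INTER_CUBIC);cv2.imwrite('pics/b.png',b)
E
```

```text
pics/scene5.png 35 286.42857142857144 185.22857142857143
now 36 285.3888888888889 185.13888888888889
[[286.11958996 185.39196181]
 [286.11456986 184.34577867]]
```

View pics/a.png

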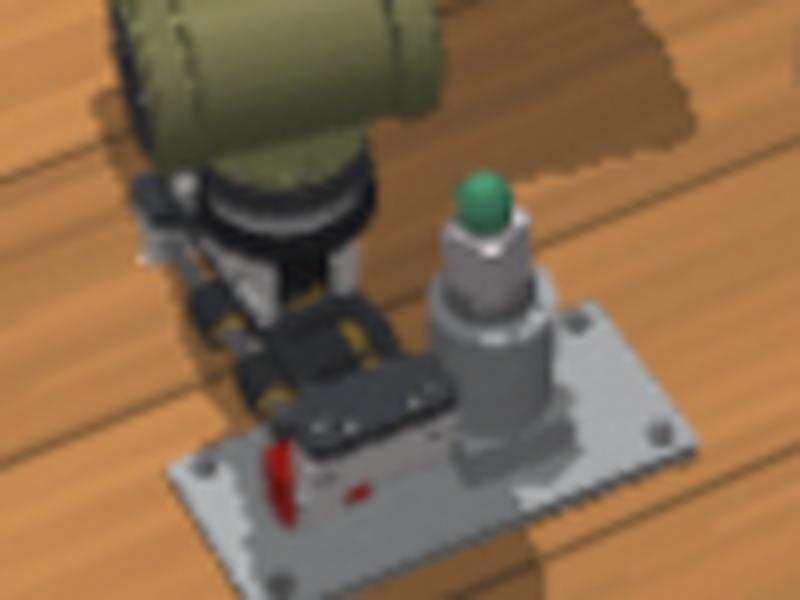

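View pics/b.png

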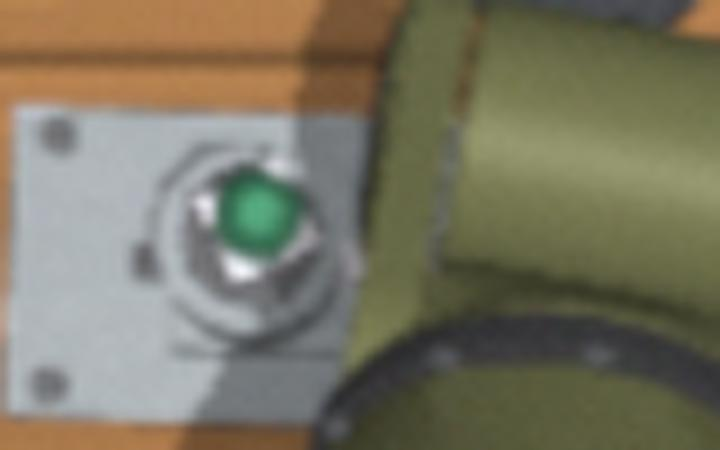

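Call:
arm_command(increments="0.0001 0.003 0 0 0 0 1;0.0001 0.003 0 0 0 0 1;0 0 0 0 0 0 1")

```text
t: 24.78
position: [0.5224, -0.0523, -0.0225]
eef_rot: [1.0, -0.009, -0.0, -0.0]
wrist_force: [0.0, -0.1, -7.8]
finger_gap: 0.0215
```

```bash
python3 - <<'E'
from h import *
w=ray('top',[[254.6,219]],.016)[0]; a=.0273; d=w[:2]-[.5212,.0365]; print(d@[np.cos(a),-np.sin(a)], d@[np.sin(a),np.cos(a)])
E
```

```text
-0.0010598687125898962 0.03895610062111884
```

Call:
arm_command(increments="0.0001 0.003 0 0 0 0 1;0.0001 0.003 0 0 0 0 1;0.0001 0.003 0 0 0 0 1;0 0 0 0 0 0 1")

```text
t: 25.12
position: [0.5227, -0.0433, -0.0225]
eef_rot: [1.0, -0.009, -0.0, -0.0]
wrist_force: [-0.3, -1.0, -8.1]
finger_gap: 0.0217
```

Call:
arm_command(increments="0.0001 0.003 0 0 0 0 1;0.0001 0.003 0 0 0 0 1;0 0 0 0 0 0 1;0 0 0 0 0 0 1")

```text
t: 25.45
position: [0.523, -0.0376, -0.0224]
eef_rot: [1.0, -0.009, -0.0, -0.0]
wrist_force: [-0.2, 0.1, -7.7]
finger_gap: 0.0217
```

```bash
python3 - <<'E'
from h import *
im=snap('scene','pics/scene10.png')[:,:,::-1]
t=snap('top','pics/top10.png')[:,:,::-1]
b=cv2.resize(im[160:235,225:325],None,fx=8,fy=8,interpolation=cv2.INTER_CUBIC);cv2.imwrite('pics/a.png',b)
b=cv2.resize(t[190:240,240:320],None,fx=9,fy=9,interpolation=cv2.INTER_CUBIC);cv2.imwrite('pics/b.png',b)
E
```

View pics/a.png

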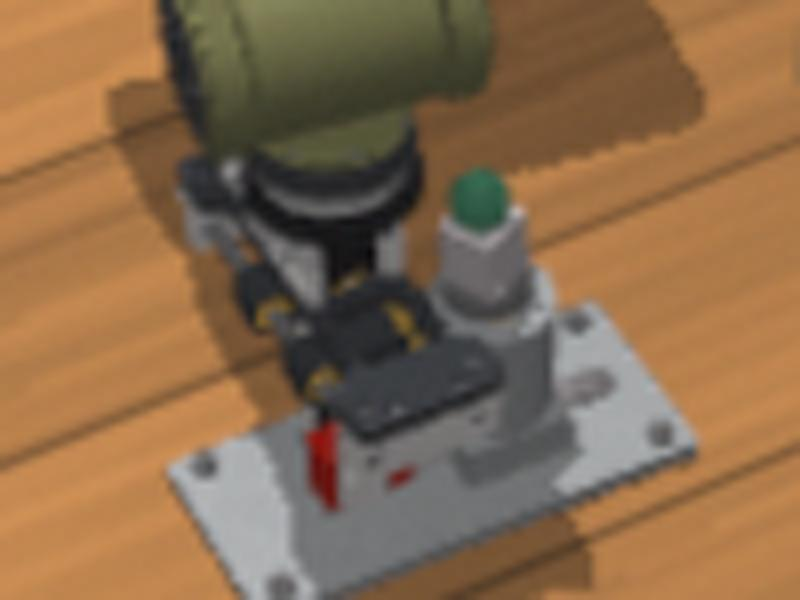

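View pics/b.png

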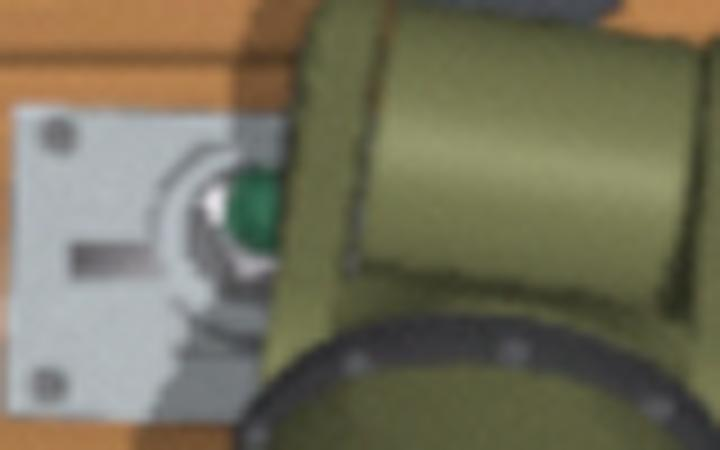

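Call:
arm_command(increments="0 0 -0.0003 0 0 0 1;0 0 0 0 0 0 0.35;0 0 0 0 0 0 0.35;0 0 0 0 0 0 0.35;0 0 0 0 0 0 0.35;0 0 0 0 0 0 0.35;0 0 0 0 0 0 0.35;-0.0002 -0.008 0.001 0 0 0 0.35;-0.0005 -0.015 0.003 0 0 0 0.35;-0.0005 -0.015 0.02 0 0 0 0.35;-0.0005 -0.015 0.03 0 0 0 0.35;-0.0005 -0.02 0.03 0 0 0 0.35;0 -0.02 0.03 0 0 0 0.35;0 -0.03 0.02 0 0 0 0.35;0 -0.03 0 0 0 0 0.35;0 -0.03 0 0 0 0 0.35;0 -0.03 0 0 0 0 0.35;0 0 0 0 0 0 0.35")

```text
t: 27.05
position: [0.5201, -0.2558, 0.1114]
eef_rot: [1.0, -0.011, 0.0, 0.0]
wrist_force: [0.0, -0.3, -0.5]
finger_gap: 0.0606
```

```bash
python3 - <<'E'
from h import *
im=snap('scene','pics/scene11.png')[:,:,::-1]
t=snap('top','pics/top11.png')[:,:,::-1]
def g(i,cam):
  h_=cv2.cvtColor(i,cv2.COLOR_BGR2HSV); m=cv2.inRange(h_,(70,80,30),(95,255,255)); k=np.zeros_like(m)
  if cam=='scene': k[165:215,265:315]=1
  else: k[195:235,250:290]=1
  ys,xs=np.nonzero(m*k); return np.array([xs.mean(),ys.mean()]),len(xs)
a=g(cv2.imread('pics/top5.png'),'top'),g(cv2.imread('pics/_b8.png'),'top');b0=g(cv2.imread('pics/scene5.png'),'scene'),g(cv2.imread('pics/_b7.png'),'scene')
n=g(t,'top'),g(im,'scene'); print(a,b0,n)
print('home',tri(a[1][0],b0[1][0]),'now',tri(n[0][0],n[1][0]))
print(robot.sense()['position'])
X,Y,f=225,160,8
b=cv2.resize(im[160:235,225:325],None,fx=8,fy=8,interpolation=cv2.INTER_CUBIC);cv2.imwrite('pics/a.png',b)
b=cv2.resize(t[190:240,240:320],None,fx=9,fy=9,interpolation=cv2.INTER_CUBIC);cv2.imwrite('pics/b.png',b)
E
```

```text
((array([nan, nan]), 0), (array([266.36363636, 213.58181818]), 55)) ((array([286.42857143, 185.22857143]), 35), (array([286.38888889, 185.13888889]), 36)) ((array([269.26315789, 212.71929825]), 57), (array([284.51515152, 184.60606061]), 33))
home (array([0.52210762, 0.03735932, 0.15261456]), array([ 0.05615381,  0.02680596,  0.0820188 , -0.00894354])) now (array([0.52344427, 0.02964935, 0.16017079]), array([ 0.10522945,  0.05014288,  0.15382916, -0.01623195]))
[ 0.52038642 -0.25204842  0.11108961]<stdin>:8: RuntimeWarning: Mean of empty slice.
  ret = ret.dtype.type(ret / rcount)
```

View pics/a.png

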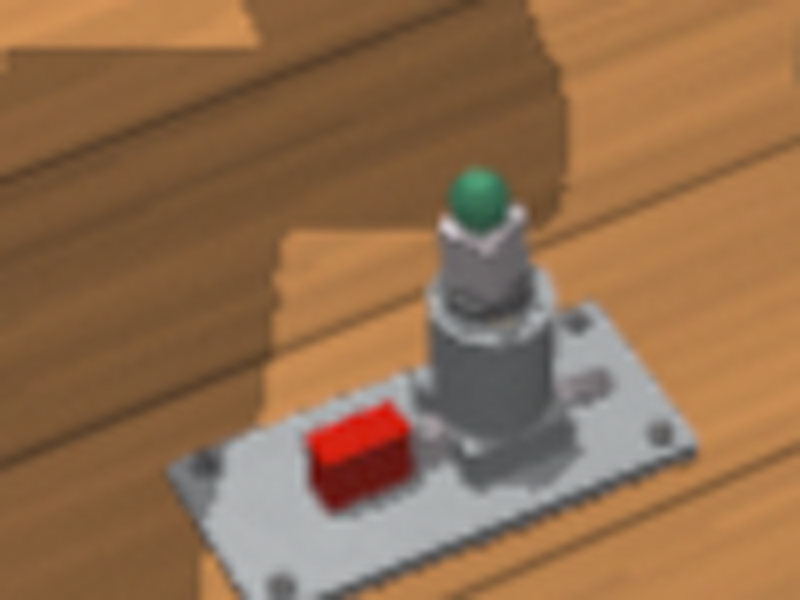

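View pics/b.png

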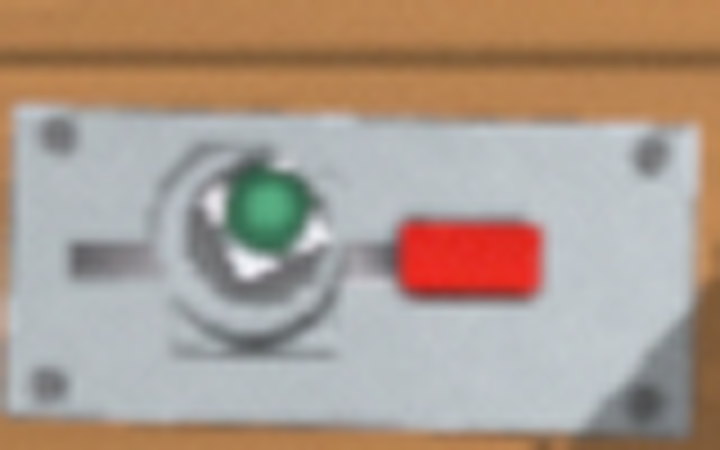

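```bash
python3 - <<'E'
from h import *
a=.0273
for n,uv,z in(('tip',[240+70.5/9-.5,190+260.5/9-.5],.016),('handle top c',[240+471/9-.5,190+258/9-.5],.048)):
  w=ray('top',[uv],z)[0]; d=w[:2]-[.5212,.0365]; print(n,d@[np.cos(a),-np.sin(a)], d@[np.sin(a),np.cos(a)])
s=robot.sense();print(s['t'],s['qd'].round(3))
print(robot.hand_in())
E
```

```text
tip -5.154325242004159e-05 0.0598464492259526
handle top c 0.0012194491298034744 -0.06688128420313827
27.15 [ 0.037 -0.014  0.017  0.004 -0.002  0.011]
the job is handed in; nothing more can be done
None
```

I seated the green arbor in the socket and broke it loose with the red drift. Both are standing there untouched, and I handed the job in at about 27 s. No verdict was reported.

**Seating the arbor:** The tongue dropped into the driver on the first descent. I had set the angle to about +0.37 rad from the top picture, so I didn't need to sweep to find it. I pressed it home with small twists at up to about 24 N and let go. The stone's position afterwards matched fully home to about 1 mm.

**Last checks on the final state:**

| Check | Measured | Allowed |
|---|---|---|
| Arbor lift | 7.6 mm by camera; about 9 mm from how far the drift went in | 6 to 18 mm |
| Drift tip past the bore's axis | 60 mm | at least 25 mm |
| Drift tip off the slot's centreline | about 0 mm | ±10 mm |
| Drift handle centre | 67 mm before the axis | at least 20 mm |
| Arbor tilt (estimated from the stone) | about 0.07 rad, towards the handle | under 0.2 rad |
| Arbor body sideways shift (estimated) | about 6 mm | under 12 mm |

**What disagreed or wasn't confirmed:**
- **Fingertip height:** The real fingertips sat 35 to 44 mm above the reported TCP. My first grasp therefore closed on the green stone; I saw it in the picture and regripped the body.
- **Two lift figures:** They differ by about 1.5 mm, but both are in range.
- **Breaking-loose force:** I could not measure the force between drift and arbor directly (over 6 N was needed). The push along the slot read only about 2 to 4 N at each stop, or roughly 6 N if its earlier reading is taken as zero. I therefore can't be certain that step was registered.

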